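# Pot up with drainage balls

## Task

Get the planting pots ready: first stand every inner pot upright and fully down inside the cover pot of its own colour. Then, with the scoop, put at least two clay balls into each of these inner pots, filling a pot only once it is nested; the gripper must not touch the balls, and the succulent is not to be shoved or knocked over. Finish by standing the scoop upright on its cork mat again.

Things in the scene. Friction and masses are not known exactly. Their poses are not given: they have to be found in the camera images.
- tray: Fixed grey open tray of clay balls, 260 x 86 x 45 mm outside, 250 x 76 inside, walls 5 thick and 40 high above its floor. It slopes 0.18 rad along its length, low at the -x end of its frame, where the balls gather. Origin on the table near its middle, x horizontal along its length (towards the high end), z up.
- tray_low (a point): Middle of the foot of the tray's low end wall, on the inner floor surface.
- tray_high (a point): Middle of the foot of the tray's high end wall, on the inner floor surface.
- mat: Round cork mat, 124 mm across, 8 mm thick, fixed on the table: the scoop's place. Origin at the centre of its underside.
- scoop: Scoop: aluminium pan 80 mm long (x), 70 wide (y), floor 3 thick, open in front (lip at x = -40 mm); side walls 26 high, 3 thick, from x = -15 to 40; back wall 36 high. Upright yellow handle, 24 x 24 mm, at x = 25, y = 0, its top 125 above the underside. Origin: centre of the underside, z up along the handle.
- blue_cover: Blue cover pot, the wide, low kind: round, open at the top, 72 mm high, 126 mm across at the rim and 102 mm at the foot, wall 5 mm, floor 5 mm thick. Origin at the centre of its underside, z up.
- blue_liner: Blue inner pot, the narrower, taller kind: round, open at the top, 95 mm high, 104 mm across at the rim and 80 mm at the foot, wall 7 mm, floor 6 mm thick. Origin at the centre of its underside, z up. May be absent.
- green_cover: Green cover pot, the wide, low kind: round, open at the top, 72 mm high, 126 mm across at the rim and 102 mm at the foot, wall 5 mm, floor 5 mm thick. Origin at the centre of its underside, z up.
- green_liner: Green inner pot, the narrower, taller kind: round, open at the top, 95 mm high, 104 mm across at the rim and 80 mm at the foot, wall 7 mm, floor 6 mm thick. Origin at the centre of its underside, z up. May be absent.
- red_cover: Red cover pot, the wide, low kind: round, open at the top, 72 mm high, 126 mm across at the rim and 102 mm at the foot, wall 5 mm, floor 5 mm thick. Origin at the centre of its underside, z up.
- red_liner: Red inner pot, the narrower, taller kind: round, open at the top, 95 mm high, 104 mm across at the rim and 80 mm at the foot, wall 7 mm, floor 6 mm thick. Origin at the centre of its underside, z up. May be absent.
- ball0: Terracotta clay ball for drainage, 30 mm across, 18 g, lying in the tray at the start. Origin at its centre.
- ball1: Terracotta clay ball for drainage, 30 mm across, 18 g, lying in the tray at the start. Origin at its centre.
- ball2: Terracotta clay ball for drainage, 30 mm across, 18 g, lying in the tray at the start. Origin at its centre.
- ball3: Terracotta clay ball for drainage, 30 mm across, 18 g, lying in the tray at the start. Origin at its centre.
- ball4: Terracotta clay ball for drainage, 30 mm across, 18 g, lying in the tray at the start. Origin at its centre.
- ball5: Terracotta clay ball for drainage, 30 mm across, 18 g, lying in the tray at the start. Origin at its centre.
- ball6: Terracotta clay ball for drainage, 30 mm across, 18 g, lying in the tray at the start. Origin at its centre.
- ball7: Terracotta clay ball for drainage, 30 mm across, 18 g, lying in the tray at the start. Origin at its centre.
- ball8: Terracotta clay ball for drainage, 30 mm across, 18 g, lying in the tray at the start. Origin at its centre.
- ball9: Terracotta clay ball for drainage, 30 mm across, 18 g, lying in the tray at the start. Origin at its centre.
- plant: Bystander: small succulent in a white ceramic pot, 76 mm across, about 100 mm high. Origin at the centre of its underside.

How it is judged (in metres and radians):
On the way, in this order (a step that is already met when the one before it is completed fails the run):
1. every inner pot present is nested in the cover pot of its colour (horizontal distance between blue_liner and blue_cover below 0.012 m and z of blue_liner in the frame of blue_cover between 0 and 0.01 m and angle between each of blue_liner, blue_cover, green_liner, green_cover, red_liner, red_cover's own z axis and vertical below 0.1 rad and linear speed of each of blue_liner, green_liner, red_liner below 0.03 m/s and horizontal distance between green_liner and green_cover below 0.012 m and z of green_liner in the frame of green_cover between 0 and 0.01 m and horizontal distance between red_liner and red_cover below 0.012 m and z of red_liner in the frame of red_cover between 0 and 0.01 m), for 0.2 s.
2. every nested inner pot holds at least two clay balls (all of step 1 and ((distance between any of ball0, ball2, ball4, ball6, ball8 and blue_liner below 0.062 m and distance between any of ball1, ball3, ball5, ball7, ball9 and blue_liner below 0.062 m) or (distance between any of ball0, ball1, ball4, ball5, ball8, ball9 and blue_liner below 0.062 m and distance between any of ball2, ball3, ball6, ball7 and blue_liner below 0.062 m) or (distance between any of ball0, ball1, ball2, ball3, ball8, ball9 and blue_liner below 0.062 m and distance between any of ball4, ball5, ball6, ball7 and blue_liner below 0.062 m) or (distance between any of ball0, ball1, ball2, ball3, ball4, ball5, ball6, ball7 and blue_liner below 0.062 m and distance between any of ball8, ball9 and blue_liner below 0.062 m)) and ((distance between any of ball0, ball2, ball4, ball6, ball8 and green_liner below 0.062 m and distance between any of ball1, ball3, ball5, ball7, ball9 and green_liner below 0.062 m) or (distance between any of ball0, ball1, ball4, ball5, ball8, ball9 and green_liner below 0.062 m and distance between any of ball2, ball3, ball6, ball7 and green_liner below 0.062 m) or (distance between any of ball0, ball1, ball2, ball3, ball8, ball9 and green_liner below 0.062 m and distance between any of ball4, ball5, ball6, ball7 and green_liner below 0.062 m) or (distance between any of ball0, ball1, ball2, ball3, ball4, ball5, ball6, ball7 and green_liner below 0.062 m and distance between any of ball8, ball9 and green_liner below 0.062 m)) and ((distance between any of ball0, ball2, ball4, ball6, ball8 and red_liner below 0.062 m and distance between any of ball1, ball3, ball5, ball7, ball9 and red_liner below 0.062 m) or (distance between any of ball0, ball1, ball4, ball5, ball8, ball9 and red_liner below 0.062 m and distance between any of ball2, ball3, ball6, ball7 and red_liner below 0.062 m) or (distance between any of ball0, ball1, ball2, ball3, ball8, ball9 and red_liner below 0.062 m and distance between any of ball4, ball5, ball6, ball7 and red_liner below 0.062 m) or (distance between any of ball0, ball1, ball2, ball3, ball4, ball5, ball6, ball7 and red_liner below 0.062 m and distance between any of ball8, ball9 and red_liner below 0.062 m))), for 0.2 s.
At the end, for the whole second after the job is handed in: Each inner pot present sits upright (0.1 rad) in the cover pot of its colour, centres within 12 mm, undersides within 10 mm, at rest, with two or more balls in it (within 62 mm of its origin); the scoop stands upright on the mat, origin within 40 mm of its centre (all of step 2 and horizontal distance between scoop and mat below 0.04 m and z of scoop in the frame of mat between 0.004 and 0.012 m and angle between scoop's own z axis and vertical below 0.1 rad and linear speed of scoop below 0.02 m/s); the robot touches nothing.
It fails at once if the gripper's fingers touch a clay ball (contact force between the fingers and ball0 above 1 N or contact force between the fingers and ball1 above 1 N or contact force between the fingers and ball2 above 1 N or contact force between the fingers and ball3 above 1 N or contact force between the fingers and ball4 above 1 N or contact force between the fingers and ball5 above 1 N or contact force between the fingers and ball6 above 1 N or contact force between the fingers and ball7 above 1 N or contact force between the fingers and ball8 above 1 N or contact force between the fingers and ball9 above 1 N).
It fails at once if the succulent is shifted by more than 60 mm or tipped over (distance of plant from where it was at the start of the episode above 0.06 m or angle between plant's own z axis and vertical above 0.6 rad).
It fails at once if a clay ball is put into an inner pot that still stands on the table ((height (world z) of blue_liner below 0.003 m and distance between any of ball0, ball1, ball2, ball3, ball4, ball5, ball6, ball7, ball8, ball9 and blue_liner below 0.045 m) or (height (world z) of green_liner below 0.003 m and distance between any of ball0, ball1, ball2, ball3, ball4, ball5, ball6, ball7, ball8, ball9 and green_liner below 0.045 m) or (height (world z) of red_liner below 0.003 m and distance between any of ball0, ball1, ball2, ball3, ball4, ball5, ball6, ball7, ball8, ball9 and red_liner below 0.045 m)).
Of blue_liner, green_liner, red_liner only 2 to 3 are there at a start; the rules pass over those that are not, and their reading is None.
At some moment in a run one of blue_cover, blue_liner, green_cover, green_liner, red_cover, red_liner may be knocked a few centimetres aside while the robot is not near it.
It also fails if it takes over 210 s, if anything falls off the work surface, if the arm or the gripper's body presses on something with over 40 N, if the wrist force passes 120 N, or if a joint passes its speed limit or range.

## Robot

A 6-joint arm with a two-finger parallel gripper is mounted at the origin on the work surface. World frame = base frame: x ahead of the robot, y to its left, z up, the work surface at z = 0. Lengths are in m, angles in degrees, forces in N, time in s.
With the tool pointing down it reaches from about 0.325 to 0.85 m from the base axis. Payload 15.5 kg.
Tool frame: the origin (TCP) lies on the mounting face of the last link; the fingertips stand 191 mm ahead of it and the grasp point (between the pads) lies 172 mm ahead of it; z points along the fingers, y is the line along which they close (so a half turn about z gives the same grasp; the last joint's range is limited). The gripper opens to 91 mm and grips with 3 to 60 N. Pads are 32 mm wide; open, the fingers measure 118 mm over their backs; the gripper's body (76 mm by 178 mm) begins 60 mm behind the grasp point.
Start: joints at [-71.018, 28.281, 77.091, -0, 74.628, -5.472], TCP at [0.259, -0.569, 0.405] pointing down, gripper open.
Joint ranges: [-166.48, 166.48], [-47.26, 123.95], [12.59, 153.08], [-70.14, 250.14], [6.76, 159.57], [-176.63, 176.63]. Speed limits (degrees/s): [108.29, 108.29, 147.25, 172.46, 172.46, 172.46].

## Interface

Orientations are given as a 3x3 rotation matrix whose columns are the frame's x, y, z axes.
In Python, from workcell import * gives the robot as it stands.
- The arm moves only by the tool drive_tool, never from a script. Its argument "rows" is text: rows parted by semicolons, each of 4 numbers parted by spaces: the shift along the tool's x, y, z in mm, then the turn about the tool's z in degrees. A call has 1 to 8 rows; each row is the pose to reach, as a shift and turn from the pose commanded when the call began, along the tool's axes at that moment; what a row does not reach only later rows make up. A row lasts 1/10 s, in which the tool goes at most 50 mm and 8.59 degrees, less where a joint would pass 70% of its speed; a pose out of reach is approached as far as the arm can. A call with a gripper value outside its range is refused whole. "fingers" is the closure, from -1 (fully open) to 1 (shut), set as the call begins (left out, the last holds). The fingers move at their own pace and stop on an object; the grip force is fixed at half the most. Time passes only in rows, so rows that repeat a pose let the fingers close. It gives the time, the measured TCP pose, the force, the opening and the grip force at its end, in the units of the state.
- state(): the state, without advancing time (a new reading comes with each control period).
- read_camera(name): name is "side" or "top" or "wrist"; returns the picture (400x640x3 uint8, red, green, blue); there is no depth.
- camera_params(name): a dict with "fx", "fy", "cx", "cy" (pixels), "pose" (4x4, takes a point from camera to world coordinates). Camera axes: x right, y down, z forward; pixel columns grow to the right and rows downward; lengths in m; the calibration is good to about 2 mm. A picture is of the moment at which its call begins: read the wrist's pose just before it. camera_params takes no time and is no camera call; for the wrist camera it gives the pose at the moment of the call.
- close_job(): hands the job in; it is judged then, once.
The state is a dict: "time_s": time; "joints": joint angles; "qd": joint speeds; "tau": joint torques, N m; "ee_pos": TCP position; "ee_rot": TCP orientation; "ft_force": force on the tool from outside, world axes, zero at the start; "ft_torque": the same for the moment, N m; "finger_gap": opening from 0.0 (shut) to 1.0 (fully open); "grasp_force": force on a finger pad.
Only numpy, scipy, OpenCV 4.12 (cv2) and the standard library are available. Lean on these libraries where they do the work, as an engineer would, in place of code of your own. Each camera call takes 0.05 s, during which the arm holds its last target. There are 200 camera calls.

## Working session

There is one attempt and no reset: what is moved stays moved. The work goes in short steps, Python scripts to look and compute and a tool call to move; the robot and the scene stay as the last step left them, time stands still between calls to the robot, and variables do not carry over. Pictures are saved under pics/ and viewed, at most 14 in all, crops included, and the job is handed in when it is done.

Besides the shell and the picture viewer there is one more tool, called after ">>>" as name(argument=value, ...) on one line, values as JSON. drive_tool: Moves the arm, as the interface text tells. Its arguments: {"type":"object","properties":{"rows":{"type":"string"},"fingers":{"type":"number"}},"required":["rows"]}

```bash
mkdir -p pics; ls; python3 - <<'E'
from workcell import *
import cv2
for n in("top","side"):
    cv2.imwrite(f"pics/{n}0.png",cv2.cvtColor(read_camera(n),cv2.COLOR_RGB2BGR))
    p=camera_params(n);print(n,p["fx"],p["cx"],p["cy"],p["pose"])
s=state();print(s)
E
```

```text
pics
top 500.03917202308867 317.7797397615018 203.01802097187644 [[-0.02254091 -0.99903759  0.03762703  0.52250112]
 [-0.99972084  0.02279095  0.00622966 -0.00677386]
 [-0.00708122 -0.0374761  -0.99927243  1.21079314]
 [ 0.          0.          0.          1.        ]]
side 435.4390487018763 323.1597695900307 198.56205454425714 [[-0.76728575 -0.45934491  0.44752077  0.08197599]
 [-0.64127779  0.55602894 -0.52876707  0.54294068]
 [-0.00594804 -0.69270056 -0.72120077  0.8193297 ]
 [ 0.          0.          0.          1.        ]]
{'time_s': 0.1, 'joints': array([-7.10187119e+01,  2.83122919e+01,  7.71236199e+01,  7.40624002e-04,
        7.46275642e+01, -5.46974319e+00]), 'qd': array([ 0.0241642 , -0.080997  , -0.05513841,  0.03368624, -0.04449245,
        0.03299297]), 'tau': array([ 3.86243119e-03, -8.80236340e+01, -3.82543766e+01,  7.12139695e-02,
        4.81165666e-02, -9.59925728e-06]), 'ee_pos': array([ 0.25868   , -0.56881445,  0.40418704]), 'ee_rot': array([[ 9.10316804e-01,  4.13912062e-01, -3.48556821e-04],
       [ 4.13912192e-01, -9.10316204e-01,  1.05167725e-03],
       [ 1.18004977e-04, -1.10163139e-03, -9.99999386e-01]]), 'ft_force': array([-0.98394113, -0.28838161, -0.20868507]), 'ft_torque': array([-0.05748325,  0.01952233, -0.01628863]), 'grasp_force': 0.0, 'finger_gap': 1.0021426345032605}
```

View pics/top0.png

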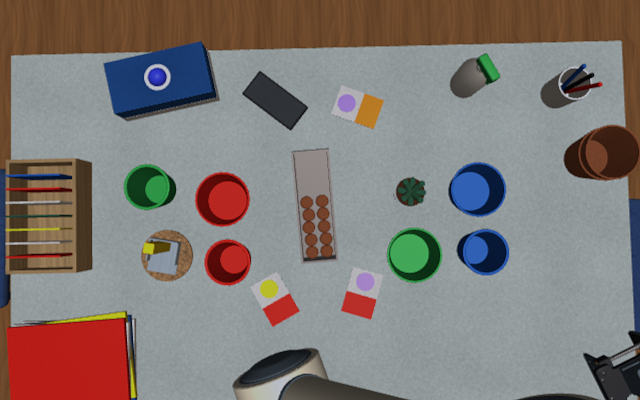

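View pics/side0.png

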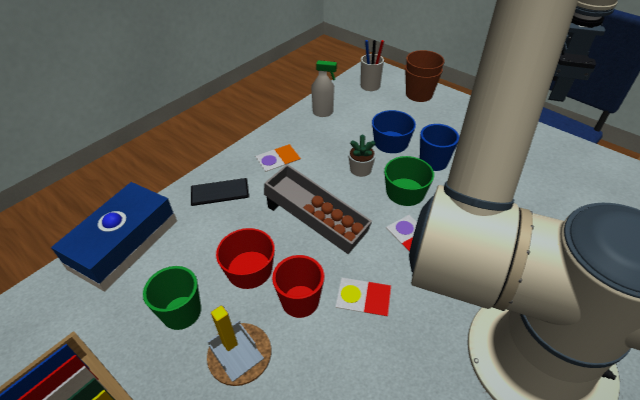

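```bash
cat > h.py <<'E'
from workcell import *
import numpy as np, cv2
from scipy.optimize import least_squares
def ray(n,uv,z,P=None):
    P=P or camera_params(n); uv=np.atleast_2d(uv).astype(float)
    d=np.c_[(uv[:,0]-P["cx"])/P["fx"],(uv[:,1]-P["cy"])/P["fy"],np.ones(len(uv))]@P["pose"][:3,:3].T
    o=P["pose"][:3,3]; return (o+d*((z-o[2])/d[:,2])[:,None])[:,:2]
def proj(n,X,P=None):
    P=P or camera_params(n); c=(np.atleast_2d(X)-P["pose"][:3,3])@P["pose"][:3,:3]
    return np.c_[c[:,0]/c[:,2]*P["fx"]+P["cx"],c[:,1]/c[:,2]*P["fy"]+P["cy"]]
HUE={"red":[(0,6),(174,180)],"green":[(50,80)],"blue":[(104,125)]}
def pots(im,lo=(100,40)):
    hsv=cv2.cvtColor(im,cv2.COLOR_RGB2HSV); o=camera_params("top")["pose"][:2,3]; out={}
    for c,rs in HUE.items():
        m=sum(cv2.inRange(hsv,(a,130,25),(b,255,255)) for a,b in rs)
        m[:145]=0; m[300:]=0; m[:,:100]=0; m[:,545:]=0
        m=cv2.morphologyEx(m,cv2.MORPH_OPEN,np.ones((5,5)))
        cs=[k for k in cv2.findContours(m,0,cv2.CHAIN_APPROX_NONE)[0] if cv2.contourArea(k)>700]
        for k in cs:
            k=k[:,0,:]; best=None
            for nm,h,r in(("cover",.072,.063),("liner",.095,.052),("nested",.100,.052)):
                p=ray("top",k,h); ce=p.mean(0)
                u=(ce-o)/np.linalg.norm(ce-o)
                for _ in range(4):
                    s=p[(p-ce)@u>-.005]
                    f=least_squares(lambda q:np.hypot(*(s-q[:2]).T)-q[2],[*ce,r]); ce=f.x[:2]
                e=abs(f.x[2]-r)
                g=least_squares(lambda q:np.hypot(*(s-q).T)-r,ce).x
                out.setdefault(c,[]).append((nm,g.round(4).tolist(),round(f.x[2]-r,4)))
    return out
def goto(x,y,tipz,ydir=None):
    """delta in tool axes (mm, deg) to bring fingertips to x,y,tipz with tool y along angle ydir (deg, mod 180)"""
    s=state(); R=s["ee_rot"]; d=R.T@(np.array([x,y,tipz+.191])-s["ee_pos"])*1000
    t=0
    if ydir is not None:
        a=np.degrees(np.arctan2(R[1,1],R[0,1])); t=-((ydir-a+90)%180-90)
    print("goto",d.round(1),"turn",round(t,1),"t",round(s["time_s"],2),"j6",s["joints"][5].round(1))
E
python3 - <<'E'
from h import *
im=read_camera("top")
for c,l in pots(im).items():
    for q in l: print(c,*q)
b=im[:,:,::-1]
cv2.imwrite("pics/c1.png",np.hstack([cv2.resize(b[225:285,130:205],None,fx=5,fy=5,interpolation=cv2.INTER_CUBIC),cv2.resize(b[140:270,280:350],(323,600),interpolation=cv2.INTER_CUBIC)[:300*2][::2]]) if 0 else np.hstack([cv2.resize(b[225:285,130:205],(450,360),interpolation=cv2.INTER_CUBIC),cv2.resize(b[145:267,280:347],(198,360),interpolation=cv2.INTER_CUBIC)]))
E
```

```text
red cover [0.4427, 0.1948] -0.0123
red liner [0.4393, 0.2025] -0.0023
red nested [0.4398, 0.2013] -0.0026
red cover [0.5789, 0.2159] -0.0026
red liner [0.581, 0.2228] 0.0072
red nested [0.5807, 0.2215] 0.0069
green cover [0.4445, -0.2123] -0.0029
green liner [0.4416, -0.2192] 0.0069
green nested [0.442, -0.218] 0.0066
green cover [0.6082, 0.3757] -0.0129
green liner [0.6094, 0.3806] -0.0029
green nested [0.6089, 0.3785] -0.0031
blue cover [0.4499, -0.3618] -0.0124
blue liner [0.4485, -0.3672] -0.0025
blue nested [0.4489, -0.3653] -0.0027
blue cover [0.5885, -0.3625] -0.0028
blue liner [0.5895, -0.3669] 0.0069
blue nested [0.5891, -0.365] 0.0067
```

View pics/c1.png

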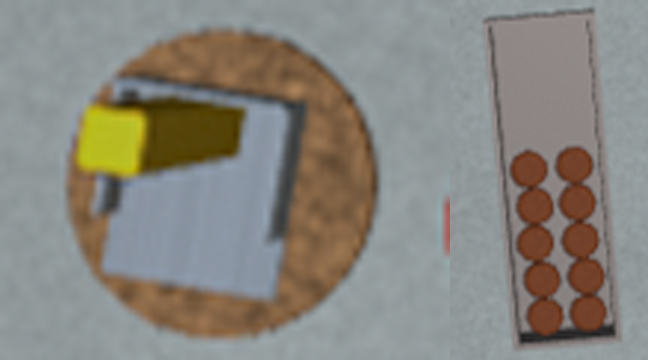

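```bash
sed -i 's/\.T)-r,ce/.T)-r+.0026,ce/' h.py; python3 - <<'E'
from h import *
for c,l in pots(read_camera("top")).items():
    for q in l: 
        if q[0]!="nested" and abs(q[2])<.005: print(c,*q)
f=lambda x,y:(130+x/6,225+y/6)
print("handle top",ray("top",f(112,140),.133))
print("mat",ray("top",f(222,185),.008))
g=lambda x,y:(280+(x-450)/2.955,145+y/2.951)
print("low",ray("top",[g(518,345),g(620,338)],.045),"high",ray("top",[g(486,18),g(593,10)],.09))
print("pan",ray("top",[f(118,78),f(303,100),f(272,298),f(103,270)],.011))
h=cv2.cvtColor(read_camera("top"),cv2.COLOR_RGB2HSV)
goto(.449-.047,-.3665,.22,0)
E
```

```text
red liner [0.438, 0.2056] -0.0023
red cover [0.5797, 0.2191] -0.0026
green cover [0.4433, -0.2155] -0.0029
green liner [0.6102, 0.3838] -0.0029
blue liner [0.4478, -0.3704] -0.0024
blue cover [0.5891, -0.3658] -0.0029
handle top [[0.47370558 0.36647182]]
mat [[0.44909475 0.3657904 ]]
low [[ 0.4302954   0.03788287]
 [ 0.43402094 -0.0424053 ]] high [[ 0.68302451  0.05522229]
 [ 0.68723554 -0.02645536]]
pan [[0.49286876 0.40607189]
 [0.48243525 0.33203454]
 [0.40391303 0.34538436]
 [0.41651041 0.41283043]]
goto [ 214.2 -124.9   -6.4] turn -65.5 t 0.25 j6 -5.5
```

>>> drive_tool(rows="216 -122 -5 -65.5;216 -122 -5 -65.5;216 -122 -5 -65.5;216 -122 -5 -65.5;216 -122 -5 -65.5;216 -122 -5 -65.5;216 -122 -5 -65.5;216 -122 -5 -65.5", fingers=0)

```text
time_s: 1.05
ee_pos: [0.4052, -0.368, 0.4097]
ee_rot: [[-0.006, 1.0, -0.0], [1.0, 0.006, 0.0], [0.0, -0.0, -1.0]]
ft_force: [-0.2, -0.9, -0.1]
finger_gap: 0.501
grasp_force: 0.0
```

```bash
python3 - <<'E'
from h import *
goto(.4008,-.3704,.22,0); goto(.4008,-.3704,.073,0)
b=read_camera("wrist")[:,:,::-1]; cv2.imwrite("pics/w1.png",b); print(state()["finger_gap"],state()["ee_rot"].round(3).tolist())
E
```

```text
goto [-2.4 -4.4 -1.3] turn 0.4 t 1.05 j6 -48.9
goto [ -2.4  -4.4 145.7] turn 0.4 t 1.05 j6 -48.9
0.5024608423948218 [[-0.01, 1.0, -0.0], [1.0, 0.01, 0.0], [0.0, -0.0, -1.0]]
```

View pics/w1.png

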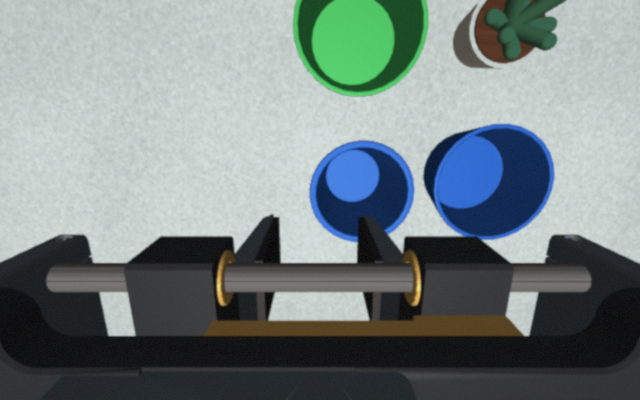

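>>> drive_tool(rows="-2 -4 50 0.4;-2 -4 95 0.4;-2 -4 130 0.4;-2 -4 146 0.4;-2 -4 146 0.4")

```text
time_s: 1.6
ee_pos: [0.4003, -0.37, 0.2616]
ee_rot: [[0.01, 1.0, -0.003], [1.0, -0.01, 0.003], [0.003, -0.003, -1.0]]
ft_force: [0.7, 0.7, 1.5]
finger_gap: 0.498
grasp_force: 0.0
```

>>> drive_tool(rows="0 0 0 0;0 0 0 0;0 0 0 0;0 0 0 0;0 0 0 0", fingers=1)

```text
time_s: 2.1
ee_pos: [0.4011, -0.3706, 0.2644]
ee_rot: [[0.008, 1.0, 0.001], [1.0, -0.008, -0.001], [-0.001, 0.001, -1.0]]
ft_force: [-0.5, 1.7, 7.4]
finger_gap: 0.128
grasp_force: 28.3
```

>>> drive_tool(rows="0 0 -10 0;0 0 -40 0;0 0 -80 0;0 0 -120 0;0 0 -120 0")

```text
time_s: 2.6
ee_pos: [0.4014, -0.3711, 0.3892]
ee_rot: [[0.008, 1.0, 0.005], [1.0, -0.008, -0.006], [-0.006, 0.005, -1.0]]
ft_force: [0.1, 0.4, -1.0]
finger_gap: 0.112
grasp_force: 30.1
```

```bash
python3 - <<'E'
from h import *
b=read_camera("side")[:,:,::-1]; cv2.imwrite("pics/s1.png",b[50:300,300:600]); goto(.589-.047,-.366,.193)
E
```

```text
goto [  5.8 140.9   3.1] turn 0 t 2.65 j6 -48.6
```

View pics/s1.png

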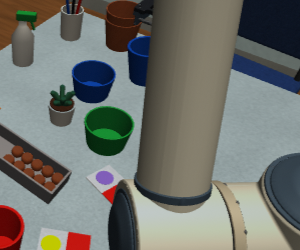

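>>> drive_tool(rows="5 40 0 0;5 80 0 0;5 120 0 0;5 141 0 0;5 141 20 0;5 141 50 0;5 141 80 0;5 141 100 0")

```text
time_s: 3.45
ee_pos: [0.5415, -0.366, 0.281]
ee_rot: [[0.008, 1.0, -0.002], [1.0, -0.008, 0.002], [0.002, -0.002, -1.0]]
ft_force: [4.5, 0.0, 3.7]
finger_gap: 0.113
grasp_force: 30.3
```

>>> drive_tool(rows="0 0 5 0;0 0 10 0;0 0 10 0")

```text
time_s: 3.75
ee_pos: [0.541, -0.3665, 0.2738]
ee_rot: [[0.008, 1.0, -0.002], [1.0, -0.008, 0.001], [0.001, -0.002, -1.0]]
ft_force: [-4.6, 1.5, 12.9]
finger_gap: 0.118
grasp_force: 30.9
```

```bash
python3 - <<'E'
from h import *
b=read_camera("top")[:,:,::-1]; cv2.imwrite("pics/t1.png",cv2.resize(b[150:300,380:560],(720,600))); goto(.589-.047,-.366,.080)
print(state()["ft_force"],state()["finger_gap"])
E
```

```text
goto [0.5 0.7 3.2] turn 0 t 3.8 j6 -38.9
[-4.49105237  2.5705526  11.75577799] 0.11633966348517225
```

View pics/t1.png

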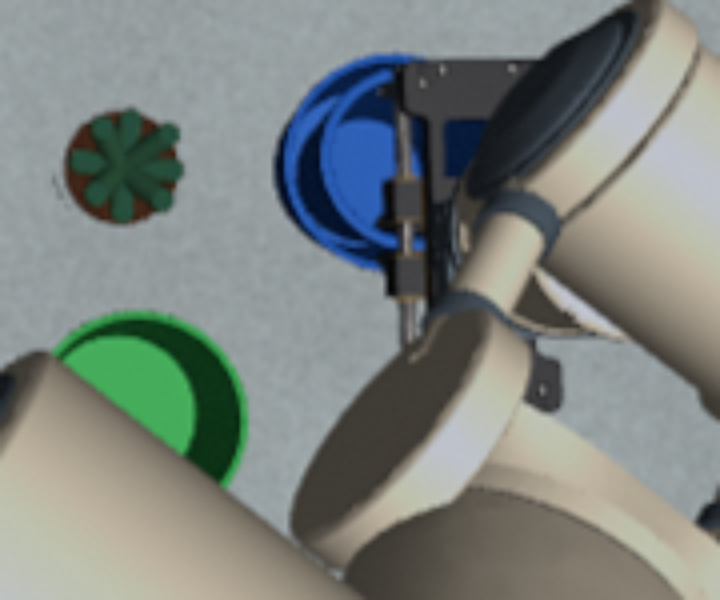

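>>> drive_tool(rows="0 0 0 0;0 0 0 0;0 0 0 0;0 0 -30 0;0 0 -80 0;0 0 -130 0;0 0 -137 0;0 0 -137 0", fingers=0)

```text
time_s: 4.6
ee_pos: [0.5421, -0.3666, 0.4125]
ee_rot: [[0.008, 1.0, 0.003], [1.0, -0.008, -0.002], [-0.002, 0.003, -1.0]]
ft_force: [0.2, -0.3, -0.8]
finger_gap: 0.499
grasp_force: 0.0
```

>>> drive_tool(rows="48 -12 0 0;96 -24 0 0;144 -36 0 0;192 -48 0 0;240 -60 0 0;288 -72 0 0;336 -84 0 0;384 -96 0 0")

```text
time_s: 5.4
ee_pos: [0.4476, 0.0199, 0.4092]
ee_rot: [[0.008, 1.0, -0.003], [1.0, -0.008, 0.0], [0.0, -0.003, -1.0]]
ft_force: [1.4, 1.3, -0.1]
finger_gap: 0.504
grasp_force: 0.0
```

>>> drive_tool(rows="48 -14 0 0;96 -28 0 0;144 -42 0 0;188 -54 0 0;188 -54 0 0")

```text
time_s: 5.9
ee_pos: [0.3942, 0.2105, 0.4092]
ee_rot: [[0.003, 1.0, -0.003], [1.0, -0.003, 0.0], [0.0, -0.003, -1.0]]
ft_force: [0.1, -0.9, 0.6]
finger_gap: 0.501
grasp_force: 0.0
```

```bash
python3 - <<'E'
from h import *
for c,l in pots(read_camera("top")).items():
    for q in l: print(c,*q)
goto(.438-.047,.2056,.073,0)
E
```

```text
red cover [0.4472, 0.1752] -0.0196
red liner [0.4423, 0.1851] -0.0095
red nested [0.4427, 0.1841] -0.0097
red cover [0.5797, 0.2191] -0.0026
red liner [0.5818, 0.2255] 0.0072
red nested [0.5815, 0.2242] 0.0069
green cover [0.4433, -0.2155] -0.0029
green liner [0.4405, -0.2219] 0.0069
green nested [0.441, -0.2207] 0.0066
green cover [0.609, 0.3791] -0.0129
green liner [0.6102, 0.3838] -0.0029
green nested [0.6097, 0.3818] -0.0031
blue cover [0.5863, -0.3656] -0.0026
blue liner [0.5872, -0.3695] 0.0071
blue nested [0.5869, -0.3677] 0.0069
goto [ -2.9  -3.6 145.3] turn -0.2 t 5.95 j6 20.3
```

>>> drive_tool(rows="-2 -4 50 0;-2 -4 95 0;-2 -4 130 0;-2 -4 146 0;-2 -4 146 0")

```text
time_s: 6.45
ee_pos: [0.3916, 0.2033, 0.2622]
ee_rot: [[0.009, 1.0, -0.006], [1.0, -0.009, -0.002], [-0.002, -0.006, -1.0]]
ft_force: [-0.0, 0.4, 0.4]
finger_gap: 0.501
grasp_force: 0.0
```

>>> drive_tool(rows="0 0 0 0;0 0 0 0;0 0 0 0;0 0 0 0;0 0 0 0", fingers=1)

```text
time_s: 6.95
ee_pos: [0.3925, 0.2048, 0.2653]
ee_rot: [[0.008, 1.0, 0.001], [1.0, -0.008, 0.001], [0.001, 0.001, -1.0]]
ft_force: [-1.5, 4.1, 10.6]
finger_gap: 0.118
grasp_force: 28.4
```

>>> drive_tool(rows="0 0 -10 0;0 0 -40 0;0 0 -80 0;0 0 -120 0;0 0 -120 0")

```text
time_s: 7.45
ee_pos: [0.393, 0.2049, 0.3897]
ee_rot: [[0.008, 1.0, 0.007], [1.0, -0.008, 0.003], [0.003, 0.007, -1.0]]
ft_force: [-0.6, -0.1, -2.1]
finger_gap: 0.111
grasp_force: 29.9
```

```bash
python3 - <<'E'
from h import *
s=state();print(s["ee_pos"],s["finger_gap"])
goto(.5797-.047,.2191,.193)
E
```

```text
[0.39296898 0.20494182 0.38967604] 0.11145257505552303
goto [ 15.2 139.6   6.7] turn 0 t 7.45 j6 20.2
```

>>> drive_tool(rows="5 40 0 0;10 80 0 0;15 120 0 0;15 140 0 0;15 140 20 0;15 140 50 0;15 140 80 0;15 140 103 0")

```text
time_s: 8.25
ee_pos: [0.5322, 0.2184, 0.2803]
ee_rot: [[0.008, 1.0, -0.0], [1.0, -0.008, -0.0], [-0.0, -0.0, -1.0]]
ft_force: [4.0, 2.3, 3.3]
finger_gap: 0.11
grasp_force: 30.4
```

>>> drive_tool(rows="0 0 4 0;0 0 9 0;0 0 11 0;0 0 11 0")

```text
time_s: 8.65
ee_pos: [0.5311, 0.2185, 0.2719]
ee_rot: [[0.008, 1.0, -0.003], [1.0, -0.008, -0.0], [-0.0, -0.003, -1.0]]
ft_force: [-11.5, -0.2, 19.6]
finger_gap: 0.116
grasp_force: 31.6
```

>>> drive_tool(rows="0 0 0 0;0 0 0 0;0 0 0 0;0 0 -30 0;0 0 -80 0;0 0 -130 0;0 0 -137 0;0 0 -137 0", fingers=0)

```text
time_s: 9.45
ee_pos: [0.5326, 0.2186, 0.4096]
ee_rot: [[0.008, 1.0, 0.003], [1.0, -0.008, 0.001], [0.001, 0.003, -1.0]]
ft_force: [0.3, -0.8, -0.2]
finger_gap: 0.5
grasp_force: 0.0
```

>>> drive_tool(rows="45 10 0 0;90 20 0 0;135 30 0 0;164 30 0 0;164 30 0 0")

```text
time_s: 9.95
ee_pos: [0.5631, 0.3856, 0.405]
ee_rot: [[0.005, 1.0, -0.003], [1.0, -0.005, -0.001], [-0.001, -0.003, -1.0]]
ft_force: [-0.4, -0.3, 0.3]
finger_gap: 0.502
grasp_force: 0.0
```

```bash
python3 - <<'E'
from h import *
im=read_camera("top")
for c,l in pots(im).items():
    for q in l: print(c,*q)
goto(.6102-.047,.3838,.073,0)
cv2.imwrite("pics/t2.png",cv2.resize(im[140:310,120:540,::-1],(798,323)))
E
```

```text
red cover [0.5788, 0.2188] -0.0024
red liner [0.5807, 0.2251] 0.0074
red nested [0.5803, 0.2239] 0.0071
green cover [0.4432, -0.2155] -0.0029
green liner [0.4405, -0.2219] 0.0068
green nested [0.4409, -0.2207] 0.0066
green cover [0.6095, 0.373] -0.0115
green liner [0.6104, 0.3775] -0.0015
green nested [0.6099, 0.3755] -0.0018
blue cover [0.5863, -0.3656] -0.0026
blue liner [0.5872, -0.3695] 0.0071
blue nested [0.5869, -0.3677] 0.0069
goto [  0.3   0.4 141.2] turn -0.3 t 10.0 j6 29.6
```

View pics/t2.png

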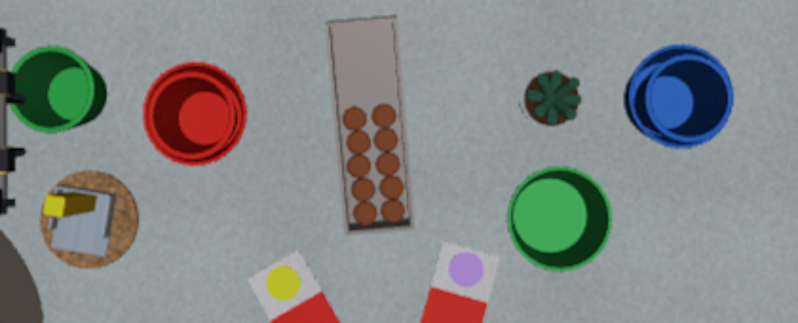

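>>> drive_tool(rows="0 0 50 0;0 0 95 0;0 0 130 0;0 0 141 0;0 0 141 0")

```text
time_s: 10.5
ee_pos: [0.5634, 0.3813, 0.2651]
ee_rot: [[0.008, 1.0, -0.003], [1.0, -0.008, -0.002], [-0.002, -0.003, -1.0]]
ft_force: [-1.0, -0.1, 1.3]
finger_gap: 0.503
grasp_force: 0.0
```

>>> drive_tool(rows="0 0 0 0;0 0 0 0;0 0 0 0;0 0 0 0;0 0 0 0", fingers=1)

```text
time_s: 11.0
ee_pos: [0.5639, 0.3825, 0.2676]
ee_rot: [[0.008, 1.0, 0.001], [1.0, -0.008, 0.001], [0.001, 0.001, -1.0]]
ft_force: [-1.1, 2.6, 9.1]
finger_gap: 0.111
grasp_force: 27.9
```

>>> drive_tool(rows="0 0 -10 0;0 0 -40 0;0 0 -80 0;0 0 -120 0;-25 -10 -150 0;-60 -25 -160 0;-105 -40 -160 0;-150 -50 -160 0")

```text
time_s: 11.8
ee_pos: [0.5111, 0.2315, 0.4277]
ee_rot: [[0.007, 1.0, 0.001], [1.0, -0.007, 0.0], [0.0, 0.001, -1.0]]
ft_force: [1.2, -1.0, -0.5]
finger_gap: 0.098
grasp_force: 30.9
```

>>> drive_tool(rows="-45 -12 0 0;-90 -24 0 0;-135 -36 0 0;-180 -48 0 0;-225 -60 0 0;-270 -72 0 0;-315 -84 0 0;-360 -96 0 0")

```text
time_s: 12.6
ee_pos: [0.4127, -0.1281, 0.4274]
ee_rot: [[0.008, 1.0, 0.0], [1.0, -0.008, -0.0], [-0.0, 0.0, -1.0]]
ft_force: [-0.8, 0.5, -2.1]
finger_gap: 0.096
grasp_force: 30.9
```

>>> drive_tool(rows="-45 -10 0 0;-70 -15 0 0;-85 -17 0 0;-90 -17 0 0;-90 -17 0 0")

```text
time_s: 13.1
ee_pos: [0.396, -0.2165, 0.427]
ee_rot: [[0.009, 1.0, 0.0], [1.0, -0.009, 0.0], [0.0, 0.0, -1.0]]
ft_force: [0.2, 1.0, -1.2]
finger_gap: 0.096
grasp_force: 30.9
```

```bash
python3 - <<'E'
from h import *
s=state();print(s["finger_gap"]); goto(.4432-.047,-.2155,.080,0)
E
```

```text
0.09574376579408102
goto [  1.    0.2 156. ] turn -0.5 t 13.1 j6 -35.8
```

>>> drive_tool(rows="1 0 40 0;1 0 85 0;1 0 120 0;1 0 138 0;1 0 144 0;1 0 149 0;1 0 152 0;1 0 152 0")

```text
time_s: 13.9
ee_pos: [0.3956, -0.2148, 0.2756]
ee_rot: [[0.007, 1.0, -0.001], [1.0, -0.007, 0.0], [0.0, -0.001, -1.0]]
ft_force: [-7.8, -0.0, 13.3]
finger_gap: 0.104
grasp_force: 31.9
```

>>> drive_tool(rows="0 0 0 0;0 0 0 0;0 0 0 0;0 0 -30 0;0 0 -80 0;0 0 -130 0;0 0 -160 0;0 0 -160 0", fingers=0)

```text
time_s: 14.7
ee_pos: [0.3967, -0.2156, 0.439]
ee_rot: [[0.008, 1.0, 0.006], [1.0, -0.008, -0.004], [-0.004, 0.006, -1.0]]
ft_force: [-0.4, -0.2, -1.1]
finger_gap: 0.503
grasp_force: 0.0
```

>>> drive_tool(rows="45 5 0 -8;90 10 0 -16;135 15 0 -24;180 20 0 -32;225 25 0 -40;270 30 0 -48;315 35 0 -56;360 40 0 -64")

```text
time_s: 15.5
ee_pos: [0.4385, 0.1463, 0.4343]
ee_rot: [[-0.898, 0.44, -0.001], [0.44, 0.898, -0.0], [0.0, -0.0, -1.0]]
ft_force: [1.8, -1.3, -0.1]
finger_gap: 0.501
grasp_force: 0.0
```

```bash
python3 - <<'E'
from h import *
im=read_camera("top")
for c,l in pots(im).items():
    for q in l: print(c,*q)
goto(.4737,.3668,.2,80); goto(.4737,.3668,.112,80)
cv2.imwrite("pics/t3.png",cv2.resize(im[140:310,120:540,::-1],(798,323)))
E
```

```text
red cover [0.5788, 0.2188] -0.0024
red liner [0.5807, 0.2251] 0.0074
red nested [0.5804, 0.2239] 0.0071
green cover [0.4421, -0.2154] -0.0027
green liner [0.4394, -0.2218] 0.007
green nested [0.4399, -0.2206] 0.0068
blue cover [0.5863, -0.3657] -0.0026
blue liner [0.5872, -0.3696] 0.0071
blue nested [0.5869, -0.3677] 0.0069
goto [ 61.1 209.6  43.8] turn -15.4 t 15.55 j6 -53.0
goto [ 61.1 209.4 131.8] turn -15.4 t 15.55 j6 -53.0
```

View pics/t3.png

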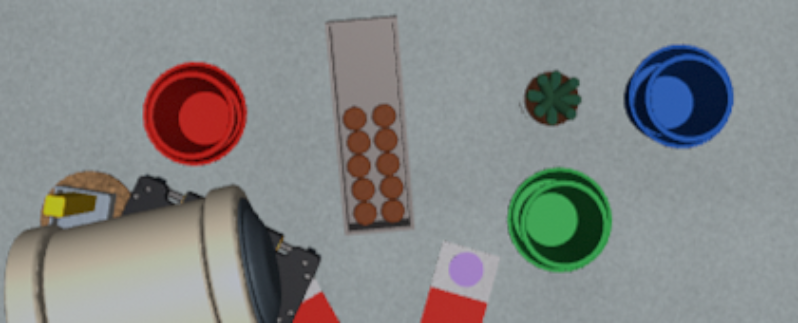

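>>> drive_tool(rows="15 45 0 -4;30 90 0 -8;45 135 0 -12;60 180 0 -15.4;61 209 10 -15.4;61 209 30 -15.4;61 209 30 -15.4")

```text
time_s: 16.25
ee_pos: [0.4766, 0.3589, 0.4017]
ee_rot: [[-0.982, 0.191, -0.004], [0.191, 0.982, -0.003], [0.004, -0.003, -1.0]]
ft_force: [-0.9, -0.4, 0.8]
finger_gap: 0.501
grasp_force: 0.0
```

```bash
python3 - <<'E'
from h import *
s=state();print(s["ee_rot"].round(3).tolist())
goto(.4737,.3668,.113,80)
P=camera_params("wrist");print(P["pose"].round(3).tolist(),P["fx"])
im=read_camera("wrist"); cv2.imwrite("pics/w2.png",im[:,:,::-1])
E
```

```text
[[-0.982, 0.191, -0.004], [0.191, 0.982, -0.003], [0.004, -0.003, -1.0]]
goto [ 4.   7.5 97.6] turn -1.0 t 16.25 j6 -47.8
[[0.19, 0.948, 0.254, 0.404], [0.982, -0.183, -0.052, 0.373], [-0.003, 0.259, -0.966, 0.381], [0.0, 0.0, 0.0, 1.0]] 310.5576829044341
```

View pics/w2.png

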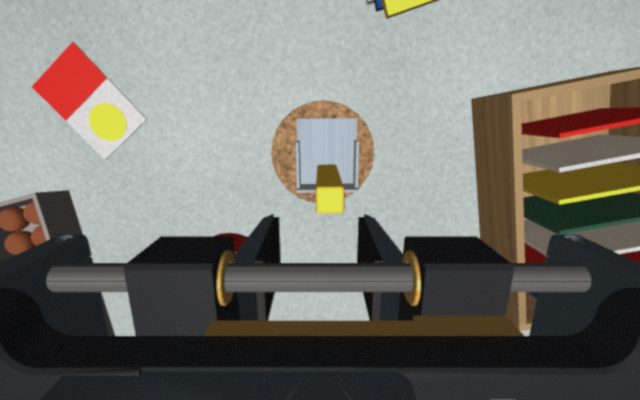

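>>> drive_tool(rows="4 6 30 0;4 6 60 0;4 6 85 0;4 6 97 0;4 6 97 0")

```text
time_s: 16.8
ee_pos: [0.4744, 0.3646, 0.3072]
ee_rot: [[-0.981, 0.192, -0.002], [0.192, 0.981, -0.001], [0.001, -0.001, -1.0]]
ft_force: [0.5, 0.6, 0.2]
finger_gap: 0.5
grasp_force: 0.0
```

>>> drive_tool(rows="0 0 0 0;0 0 0 0;0 0 0 0;0 0 0 0", fingers=1)

```text
time_s: 17.2
ee_pos: [0.4748, 0.3654, 0.3087]
ee_rot: [[-0.981, 0.192, 0.002], [0.192, 0.981, 0.001], [-0.001, 0.001, -1.0]]
ft_force: [0.3, 0.6, 6.7]
finger_gap: 0.263
grasp_force: 29.9
```

>>> drive_tool(rows="0 0 -20 0;0 0 -60 0;0 0 -60 0")

```text
time_s: 17.5
ee_pos: [0.4754, 0.3658, 0.3724]
ee_rot: [[-0.981, 0.191, 0.006], [0.192, 0.981, 0.004], [-0.005, 0.005, -1.0]]
ft_force: [-0.5, 1.1, -0.7]
finger_gap: 0.26
grasp_force: 29.9
```

```bash
python3 - <<'E'
from h import *
s=state();print(s["ee_rot"].round(3).tolist(),s["ee_pos"],s["finger_gap"])
im=read_camera("wrist"); im2=read_camera("side")
cv2.imwrite("pics/w3.png",np.hstack([im[:,160:480,::-1],im2[100:400,100:400,::-1].repeat(1,0) if 0 else cv2.resize(im2[150:400,130:350,::-1],(352,400))]))
E
```

```text
[[-0.981, 0.191, 0.006], [0.192, 0.981, 0.004], [-0.005, 0.005, -1.0]] [0.47543387 0.36579355 0.37241654] 0.25989981238864435
```

View pics/w3.png

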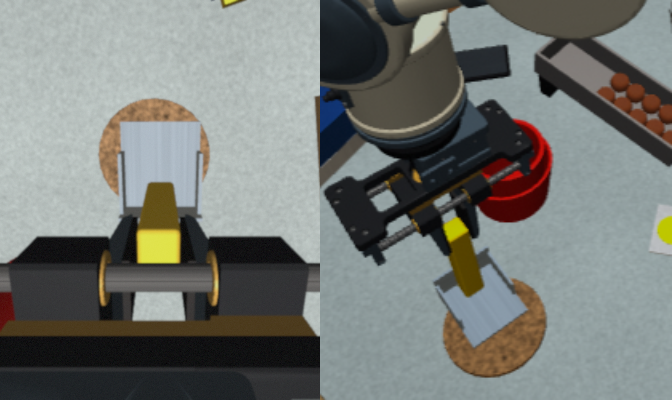

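```bash
cat >> h.py <<'E'
def tilt(im=None,row=None,col=(285,355)):
    """lip row in wrist image -> lip-down tilt (deg) of scoop about the grip; pivot 115 mm above underside"""
    P=camera_params("wrist"); s=state(); R=s["ee_rot"]
    if row is None:
        g=cv2.GaussianBlur(cv2.cvtColor(im,cv2.COLOR_RGB2GRAY),(1,5),0)[:,col[0]:col[1]].mean(1)
        row=None
    th=np.radians(np.arange(-40,46,1.)); res=[]
    for t in th:
        f=65*np.cos(t)-115*np.sin(t); d=115*np.cos(t)+65*np.sin(t)
        X=s["ee_pos"]+R@(np.array([f,0,181+d])/1000); res.append(proj("wrist",X,P)[0,1])
    return np.interp(row,res,np.degrees(th)) if res[-1]>res[0] else np.interp(row,res[::-1],np.degrees(th)[::-1])
E
python3 - <<'E'
from h import *
print(tilt(row=121),tilt(row=125)); goto(.585,.340,.1065)
E
```

```text
-1.1072205624454647 0.5979199852671263
goto [-113.1   -3.7   71.2] turn 0 t 17.6 j6 -47.1
```

>>> drive_tool(rows="-50 -2 0 0;-100 -4 0 0;-114 -4 10 0;-114 -4 40 0;-114 -4 62 0;-114 -4 70 0;-114 -4 72 0")

```text
time_s: 18.3
ee_pos: [0.5857, 0.3395, 0.2962]
ee_rot: [[-0.981, 0.192, 0.001], [0.192, 0.981, 0.0], [-0.001, 0.0, -1.0]]
ft_force: [-6.3, -5.1, 39.0]
finger_gap: 0.259
grasp_force: 30.0
```

>>> drive_tool(rows="0 0 -2 0;4 0 -2 0;8 0 -2 0;11 0 -2 0;13 0 -2 0;14 0 -2 0")

```text
time_s: 18.9
ee_pos: [0.5723, 0.3422, 0.2983]
ee_rot: [[-0.982, 0.191, 0.002], [0.191, 0.982, 0.0], [-0.002, 0.001, -1.0]]
ft_force: [6.3, -3.3, 6.1]
finger_gap: 0.26
grasp_force: 30.0
```

>>> drive_tool(rows="5 0 -2 0;10 0 -4 0;15 0 -7 0;20 0 -10 0;22 0 -11 0;22 0 -11 0")

```text
time_s: 19.5
ee_pos: [0.55, 0.3464, 0.3087]
ee_rot: [[-0.982, 0.191, -0.0], [0.191, 0.982, -0.0], [0.0, -0.0, -1.0]]
ft_force: [2.2, -0.4, -0.9]
finger_gap: 0.264
grasp_force: 30.0
```

```bash
python3 - <<'E'
from h import *
im=read_camera("wrist"); cv2.imwrite("pics/w4.png",im[60:300,170:470,::-1])
for r in(110,120,130,140,150,160): print(r,tilt(row=r).round(1))
E
```

```text
110 -5.8
120 -1.5
130 2.7
140 7.0
150 11.3
160 15.7
```

View pics/w4.png

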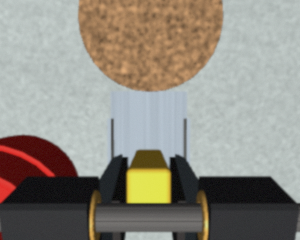

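```bash
python3 - <<'E'
from h import *
im=read_camera("top").astype(int)
d=im[:,:,0]-im[:,:,2]
for v in(160,180,255): print(v,d[v,284:346:1].tolist())
print(im[160,284:346].sum(1).tolist())
# per-row tray edges
m=((d>-2)).astype(np.uint8); m[:146]=0;m[264:]=0;m[:,:285]=0;m[:,345:]=0
L=[];Rr=[]
for v in range(156,256,4):
    c=np.where(m[v])[0]; L.append((c.min(),v));Rr.append((c.max(),v))
print(L[::3],Rr[::3])
hs=cv2.cvtColor(im.astype(np.uint8),cv2.COLOR_RGB2HSV)
b=cv2.inRange(hs,(3,110,50),(16,255,255)); b[:146]=0;b[264:]=0;b[:,:285]=0;b[:,345:]=0
dt=cv2.distanceTransform(b,cv2.DIST_L2,5)
pk=(dt==cv2.dilate(dt,np.ones((9,9))))&(dt>3.5); ys,xs=np.where(pk); print(np.c_[xs,ys].tolist())
E
```

```text
160 [-10, -10, -10, -9, -10, -11, -11, -4, 6, 8, 6, 8, 10, 9, 8, 8, 8, 8, 8, 8, 8, 9, 9, 8, 10, 10, 9, 9, 9, 9, 8, 8, 8, 9, 9, 10, 8, 9, 9, 10, 9, 8, 8, 6, 7, 6, -7, -10, -10, -10, -9, -9, -10, -10, -9, -10, -11, -10, -10, -10, -11, -10]
180 [-11, -10, -10, -11, -11, -10, -10, -10, -11, -4, 6, 6, 5, 8, 9, 9, 8, 9, 8, 8, 8, 9, 8, 8, 8, 8, 8, 8, 8, 8, 9, 10, 10, 9, 9, 7, 9, 9, 9, 9, 8, 8, 9, 9, 8, 9, 9, 1, -9, -11, -10, -11, -10, -10, -11, -9, -10, -10, -9, -9, -11, -9]
255 [-10, -11, -9, -10, -10, -11, -11, -10, -11, -10, -10, -11, -11, -11, -11, -11, -4, 5, 7, 7, 7, 7, 10, 46, 80, 75, 73, 73, 73, 73, 73, 78, 72, 25, 8, 5, 6, 9, 27, 64, 75, 77, 76, 77, 78, 80, 67, 21, 1, 3, 2, 4, 9, 5, -7, -11, -10, -10, -10, -10, -11, -10]
[453, 451, 458, 463, 462, 464, 454, 439, 424, 363, 274, 384, 417, 418, 414, 415, 417, 417, 414, 415, 417, 415, 415, 417, 417, 417, 416, 416, 416, 416, 418, 417, 417, 418, 421, 420, 419, 416, 419, 418, 419, 421, 426, 330, 392, 433, 455, 463, 468, 468, 466, 455, 447, 450, 457, 459, 452, 462, 465, 462, 466, 470]
[(np.int64(291), 156), (np.int64(292), 168), (np.int64(294), 180), (np.int64(295), 192), (np.int64(296), 204), (np.int64(297), 216), (np.int64(298), 228), (np.int64(299), 240), (np.int64(300), 252)] [(np.int64(329), 156), (np.int64(330), 168), (np.int64(331), 180), (np.int64(332), 192), (np.int64(333), 204), (np.int64(334), 216), (np.int64(335), 228), (np.int64(336), 240), (np.int64(337), 252)]
[[322, 201], [306, 202], [323, 213], [308, 214], [309, 214], [308, 215], [309, 215], [324, 226], [308, 227], [326, 238], [311, 239], [326, 250], [327, 250], [326, 251], [312, 252]]
```

```bash
cat >> h.py <<'E'
def rays_slope(uv,z0,x0=.444,k=np.tan(.18)):
    "intersect top rays with plane z=z0+k*(x-x0)"
    z=np.full(len(uv),z0)
    for _ in range(8): p=np.array([ray("top",u,zz)[0] for u,zz in zip(uv,z)]); z=z0+k*(p[:,0]-x0)
    return np.c_[p,z]
def balls(im):
    hs=cv2.cvtColor(im,cv2.COLOR_RGB2HSV)
    b=cv2.inRange(hs,(3,110,50),(16,255,255)); b[:146]=0;b[264:]=0;b[:,:285]=0;b[:,345:]=0
    b=cv2.erode(b,np.ones((7,7))); n,_,st,c=cv2.connectedComponentsWithStats(b)
    return c[1:], n-1
E
python3 - <<'E'
from h import *
im=read_camera("top").astype(float); d=im[:,:,0]-im[:,:,2]
L=[];R=[]
for v in range(156,256,2):
    r=d[v,284:346]; i=np.argmax(r>-2); L.append((284+i-(r[i]+2)/(r[i]-r[i-1]),v))
    i=len(r)-1-np.argmax(r[::-1]>-2); R.append((284+i+(r[i]+2)/(r[i]-r[i+1]),v))
l=rays_slope(L,.046); r=rays_slope(R,.046)
for q in(l,r): print(np.polyfit(q[:,0],q[:,1],1))
pl=np.polyfit(l[:,0],l[:,1],1);pr=np.polyfit(r[:,0],r[:,1],1);pm=(pl+pr)/2
for x in(.44,.55,.68): print(x,np.polyval(pm,x),np.polyval(pl,x)-np.polyval(pr,x))
c=d[140:275,318]; print("col318",(140+np.where(c>-2)[0][[0,-1]]),ray("top",[(311,149),],.09),ray("top",[(318,261)],.047))
c,n=balls(im.astype(np.uint8)); print(n); print(rays_slope(c,.022).round(4).tolist())
s=state(); goto(.69,.0,.0)
E
```

```text
[0.064715   0.01528469]
[ 0.06423515 -0.07113329]
0.44 0.00044472948517923494 0.08662911159683159
0.55 0.0075369875173823785 0.08668189495961176
0.68 0.015918747009986096 0.08674427529744289
col318 [149 261] [[0.68677616 0.01273584]] [[0.43179049 0.00300386]]
10
[[0.5721, -0.0083, 0.0453], [0.569, 0.0275, 0.0447], [0.5402, 0.0229, 0.0395], [0.5422, -0.0104, 0.0399], [0.5132, -0.0121, 0.0346], [0.5109, 0.0236, 0.0342], [0.4833, -0.0162, 0.0292], [0.4818, 0.0192, 0.0289], [0.4543, -0.0175, 0.0239], [0.4515, 0.0173, 0.0234]]
goto [-203.6 -313.1  117.5] turn 0 t 19.65 j6 -52.0
```

>>> drive_tool(rows="0 0 -45 0;0 0 -90 0;0 0 -132 0;-20 -40 -132 -3;-40 -85 -132 -6;-60 -130 -132 -9;-80 -175 -132 -12;-100 -220 -132 -14.7")

```text
time_s: 20.45
ee_pos: [0.6063, 0.1094, 0.4405]
ee_rot: [[-0.998, -0.066, -0.001], [-0.066, 0.998, 0.0], [0.001, 0.0, -1.0]]
ft_force: [0.4, 0.8, -0.6]
finger_gap: 0.261
grasp_force: 30.0
```

>>> drive_tool(rows="-25 -49 0 0;-55 -90 0 0;-60 -90 0 0;-60 -90 0 0")

```text
time_s: 20.85
ee_pos: [0.6728, 0.0239, 0.4398]
ee_rot: [[-0.998, -0.062, -0.001], [-0.062, 0.998, 0.0], [0.001, 0.001, -1.0]]
ft_force: [-0.7, 0.0, -2.1]
finger_gap: 0.257
grasp_force: 30.0
```

```bash
python3 - <<'E'
from h import *
s=state();print(s["ee_rot"].round(4).tolist(),s["ee_pos"])
goto(.632,.0128,.16,93.7)
E
```

```text
[[-0.9981, -0.0615, -0.0011], [-0.0615, 0.9981, 0.0004], [0.0011, 0.0005, -1.0]] [0.67278451 0.02388923 0.43983004]
goto [41.3 -8.6 88.9] turn -0.2 t 20.85 j6 -96.6
```

>>> drive_tool(rows="30 -8 0 -0.2;41 -8.5 0 -0.2;41 -8.5 20 -0.2;41 -8.5 50 -0.2;41 -8.5 75 -0.2;41 -8.5 85 -0.2;41 -8.5 88 -0.2;41 -8.5 88 -0.2")

```text
time_s: 21.65
ee_pos: [0.6316, 0.0147, 0.3533]
ee_rot: [[-0.998, -0.068, 0.0], [-0.068, 0.998, 0.0], [-0.0, 0.0, -1.0]]
ft_force: [0.7, -0.5, -1.2]
finger_gap: 0.262
grasp_force: 30.0
```

```bash
python3 - <<'E'
from h import *
s=state();print(s["ft_force"])
goto(.632,.0128,.1495,93.7)
im=read_camera("wrist"); cv2.imwrite("pics/w5.png",im[60:320,140:500,::-1])
for r in(110,120,130,140,150,160): print(r,tilt(row=r).round(1))
E
```

```text
[ 0.70243859 -0.53560969 -1.1816677 ]
goto [-0.3 -1.9 12.8] turn 0.2 t 21.65 j6 -98.0
110 -5.7
120 -1.5
130 2.8
140 7.1
150 11.4
160 15.7
```

View pics/w5.png

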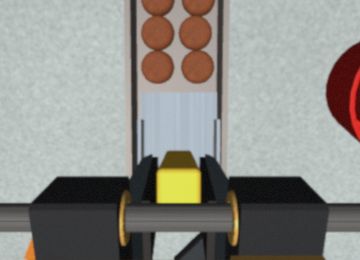

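>>> drive_tool(rows="0 0 4 0;0 0 8 0;0 0 11 0;0 0 13 0;0 0 13 0")

```text
time_s: 22.2
ee_pos: [0.6323, 0.0142, 0.3408]
ee_rot: [[-0.998, -0.067, 0.003], [-0.067, 0.998, 0.0], [-0.003, -0.0, -1.0]]
ft_force: [0.8, 0.6, 10.1]
finger_gap: 0.266
grasp_force: 30.0
```

>>> drive_tool(rows="8 0 1.5 0;16 0 3 0;24 0 4.4 0;32 0 5.9 0;40 0 7.3 0;40 0 7.3 0")

```text
time_s: 22.8
ee_pos: [0.5932, 0.0115, 0.3362]
ee_rot: [[-0.998, -0.067, 0.01], [-0.067, 0.998, -0.0], [-0.01, -0.001, -1.0]]
ft_force: [2.3, 2.4, 36.5]
finger_gap: 0.26
grasp_force: 30.0
```

```bash
python3 - <<'E'
from h import *
s=state();print(s["ft_force"])
im=read_camera("wrist"); hs=cv2.cvtColor(im,cv2.COLOR_RGB2HSV)
b=cv2.erode(cv2.inRange(hs,(3,110,50),(16,255,255)),np.ones((9,9))); n,_,st,c=cv2.connectedComponentsWithStats(b)
print([(int(x),int(y),int(a[4])) for (x,y),a in zip(c[1:],st[1:]) if 270<x<380])
print(im[60:230:3,300].tolist())
E
```

```text
[ 2.34970455  2.37707725 36.48752451]
[(295, 59, 1459), (337, 59, 1456), (297, 134, 387), (336, 134, 386), (297, 169, 365), (338, 168, 367)]
[[143, 85, 57], [149, 88, 60], [149, 88, 61], [148, 86, 60], [145, 82, 55], [142, 81, 52], [113, 64, 43], [92, 56, 39], [131, 75, 47], [146, 85, 57], [146, 87, 60], [148, 89, 61], [147, 88, 59], [149, 88, 62], [146, 87, 61], [149, 89, 62], [147, 87, 59], [147, 87, 55], [126, 70, 43], [99, 61, 45], [127, 72, 45], [149, 89, 58], [146, 85, 59], [146, 87, 60], [147, 89, 61], [146, 88, 59], [146, 87, 59], [148, 88, 61], [148, 89, 60], [144, 82, 54], [121, 68, 46], [103, 69, 54], [134, 74, 47], [149, 87, 59], [144, 85, 58], [149, 89, 61], [147, 88, 60], [149, 88, 61], [148, 89, 61], [148, 88, 61], [150, 89, 61], [140, 78, 49], [155, 136, 127], [190, 183, 179], [179, 192, 202], [181, 194, 204], [178, 191, 202], [180, 192, 203], [179, 192, 202], [181, 194, 205], [181, 193, 205], [180, 192, 203], [180, 192, 203], [179, 193, 203], [180, 192, 204], [179, 192, 203], [178, 191, 201]]
```

>>> drive_tool(rows="-8 0 -1.5 0;-16 0 -3 0;-24 0 -4.4 0;-32 0 -5.9 0;-40 0 -7.3 0;-40 0 -7.3 0")

```text
time_s: 23.45
ee_pos: [0.6324, 0.0142, 0.3394]
ee_rot: [[-0.998, -0.067, -0.0], [-0.067, 0.998, 0.0], [0.0, 0.0, -1.0]]
ft_force: [0.2, 1.1, -2.0]
finger_gap: 0.261
grasp_force: 30.0
```

```bash
cat >> h.py <<'E'
def wr():
    s=state();im=read_camera("wrist"); hs=cv2.cvtColor(im,cv2.COLOR_RGB2HSV)
    b=cv2.erode(cv2.inRange(hs,(3,110,50),(16,255,255)),np.ones((7,7))); n,_,st,c=cv2.connectedComponentsWithStats(b)
    print("F",s["ft_force"].round(1),"tip",(s["ee_pos"]-[0,0,.191]).round(4),"balls",[(int(x),int(y),int(a[4])) for (x,y),a in zip(c[1:],st[1:]) if 250<x<400 and a[4]>30])
    d=(im[:,:,2].astype(int)-im[:,:,0])
    for cl in(290,317,345):
        v=d[60:240,cl]>12; r=np.where(v)[0]
        if len(r): print("col",cl,"pan rows",60+r[0],60+r[-1],"tilt",tilt(row=60+r[0]-.5).round(1))
    return im
E
python3 -c "
from h import *
wr()"
```

```text
F [ 0.2  1.1 -2. ] tip [0.6324 0.0142 0.1484] balls [(295, 67, 2422), (337, 67, 2428)]
col 290 pan rows 169 214 tilt 19.4
col 317 pan rows 169 227 tilt 19.4
col 345 pan rows 169 216 tilt 19.4
```

>>> drive_tool(rows="10 0 1 0;18 0 2 0;18 0 4 0;18 0 6 0;18 0 6 0")

```text
time_s: 24.0
ee_pos: [0.6136, 0.0129, 0.3335]
ee_rot: [[-0.998, -0.067, 0.0], [-0.067, 0.998, -0.0], [-0.0, -0.0, -1.0]]
ft_force: [-0.0, -0.0, -2.0]
finger_gap: 0.261
grasp_force: 30.0
```

```bash
python3 -c "
from h import *
wr()"
```

```text
F [-0. -0. -2.] tip [0.6136 0.0129 0.1425] balls [(295, 61, 2271), (337, 61, 2279), (296, 149, 503), (338, 149, 502)]
col 290 pan rows 169 214 tilt 19.4
col 317 pan rows 169 227 tilt 19.4
col 345 pan rows 169 215 tilt 19.4
```

>>> drive_tool(rows="0 0 2 0;0 0 4 0;0 0 6 0;0 0 6 0")

```text
time_s: 24.45
ee_pos: [0.6157, 0.013, 0.3305]
ee_rot: [[-0.998, -0.067, 0.009], [-0.067, 0.998, -0.0], [-0.009, -0.001, -1.0]]
ft_force: [5.2, 2.9, 23.5]
finger_gap: 0.262
grasp_force: 30.0
```

>>> drive_tool(rows="-4 0 1 0;-8 0 2 0;-12 0 3 0;-16 0 4 0;-19 0 4 0;-19 0 4 0")

```text
time_s: 25.05
ee_pos: [0.633, 0.0143, 0.3263]
ee_rot: [[-0.998, -0.067, 0.003], [-0.067, 0.998, -0.0], [-0.003, -0.0, -1.0]]
ft_force: [-10.0, 0.2, 33.7]
finger_gap: 0.262
grasp_force: 30.0
```

```bash
python3 -c "
from h import *
wr()"
```

```text
F [-10.    0.2  33.7] tip [0.633  0.0143 0.1353] balls [(294, 65, 2666), (338, 65, 2685)]
col 290 pan rows 148 214 tilt 10.4
col 317 pan rows 148 208 tilt 10.4
col 345 pan rows 148 215 tilt 10.4
```

>>> drive_tool(rows="1 0 -2 0;2 0 -3 0;2 0 -3 0")

```text
time_s: 25.4
ee_pos: [0.6305, 0.0141, 0.3266]
ee_rot: [[-0.998, -0.067, -0.0], [-0.067, 0.998, 0.0], [0.0, 0.0, -1.0]]
ft_force: [-0.2, 0.4, -2.1]
finger_gap: 0.258
grasp_force: 30.0
```

>>> drive_tool(rows="6 0 1 0;12 0 2 0;18 0 3.1 0;24 0 4.2 0;30 0 5.2 0;30 0 5.2 0")

```text
time_s: 26.0
ee_pos: [0.5997, 0.012, 0.3214]
ee_rot: [[-0.998, -0.067, -0.001], [-0.067, 0.998, 0.0], [0.001, 0.0, -1.0]]
ft_force: [-0.5, -1.2, -2.3]
finger_gap: 0.263
grasp_force: 30.0
```

```bash
python3 -c "
from h import *
wr()"
```

```text
F [-0.5 -1.2 -2.3] tip [0.5997 0.012  0.1304] balls [(301, 92, 4187), (338, 52, 2149), (289, 160, 598)]
col 290 pan rows 180 214 tilt 24.2
col 317 pan rows 171 209 tilt 20.3
col 345 pan rows 172 216 tilt 20.7
```

```bash
cat >> h.py <<'E'
def asc(im,r0=50,r1=225,c0=266,c1=374,st=(5,3)):
    hs=cv2.cvtColor(im,cv2.COLOR_RGB2HSV); d=im[:,:,2].astype(int)-im[:,:,0]
    b=cv2.inRange(hs,(3,110,50),(16,255,255)); v=hs[:,:,2]
    for r in range(r0,r1,st[0]):
        print(r,"".join(("O" if v[r,c]>128 else "o") if b[r,c] else ("=" if d[r,c]>12 else ("Y" if 20<hs[r,c,0]<35 and hs[r,c,1]>120 else ".")) for c in range(c0,c1,st[1])))
E
python3 -c "
from h import *
asc(wr())"
```

```text
F [ 0.3  0.5 -1.7] tip [0.6003 0.012  0.1306] balls [(301, 91, 4177), (338, 52, 2144), (289, 159, 600)]
col 290 pan rows 180 214 tilt 24.2
col 317 pan rows 170 209 tilt 19.9
col 345 pan rows 171 216 tilt 20.3
50 ...OOOOOOOOOOOo....OOOOOOOOOOo......
55 ...OOOOOOOOOOOo...oOOOOOOOOOOO......
60 ....OOOOOOOOOOo...oOOOOOOOOOOo......
65 ....oOOOOOOOOo.....oOOOOOOOOo.......
70 ......oOOOooo.......oOOOOOoo........
75 ........ooo............oooo.........
80 ......OOOOOOOo........OOOOOOOO......
85 .....OOOOOOOOOo.....OOOOOOOOOOo.....
90 ....OOOOOOOOOOOo....OOOOOOOOOOO.....
95 ....OOOOOOOOOOOo....OOOOOOOOOOO.....
100 .....OOOOOOOOOo.....OOOOOOOOOOo.....
105 .....OOOOooOOo.......oOOOOOOOo......
110 ..oOOOOOOOOoo..OOOOOOooooooo........
115 .oOOOOOOOOOOooOOOOOOOOO.............
120 .OOOOOOOOOOOOoOOOOOOOOOo............
125 .OOOOOOOOOOOOoOOOOOOOOOO............
130 ..OOOOOOOOOOooOOOOOOOOOo............
135 ...OOOOOOOOo..OOOOOOOOo.............
140 ......ooo.......oOOooooo............
145 .....oOOOOoo......oOOOOOOOo.........
150 ....OOOOOOOOo.===OOOOOOOOOOo====....
155 ..oOOOOOOOOOOo.=.OOOOOOOOOOO.===....
160 ..oOOOOOOOOOOo.=.OOOOOOOOOOO.===....
165 ..oOOOOOOOOOOo.==OOOOOOOOOOo===.....
170 ....OOOOOOOOO.====.OOOOOOO.====.....
175 ......OOOOO..=======.....======.....
180 ...=..========================.==...
185 ...=..========================.==...
190 ...==.========================.==...
195 ...==.========================.==...
200 ...==.========================.==...
205 ...==.========================.==...
210 ...==.=======.........========.==...
215 ...==.==.====.YYYYYYYY.====.==.==...
220 ....=......=.YYYYYYYYYY==......=....
```

>>> drive_tool(rows="3 0 2 0;3 0 4 0;-3 0 4 0;-9 0 4 0;-15 0 3.5 0;-20 0 3 0;-20 0 3 0")

```text
time_s: 26.8
ee_pos: [0.621, 0.0134, 0.3196]
ee_rot: [[-0.998, -0.067, 0.001], [-0.067, 0.998, -0.0], [-0.001, -0.0, -1.0]]
ft_force: [-4.1, -0.3, 15.5]
finger_gap: 0.264
grasp_force: 30.0
```

```bash
python3 -c "
from h import *
asc(wr(),100)"
```

```text
F [-4.1 -0.3 15.5] tip [0.621  0.0134 0.1286] balls [(316, 65, 5638), (288, 137, 748)]
col 290 pan rows 159 212 tilt 15.1
col 317 pan rows 121 185 tilt -1.2
col 345 pan rows 128 212 tilt 1.8
100 .oOOOOOOOOOOooOOOOOOOoOOOOOOOOOOOO..
105 ..oOOOOOOOoo.oOOOOOOOoOOOOOOOOOOOO..
110 .....ooooo....oOOOOOooOOOOOOOOOOOO..
115 ..................o...oOOOOOOOOOOo..
120 .....ooOOoo............oOOOOOOOo....
125 ...OOOOOOOOOo.===========.ooo..==...
130 ..OOOOOOOOOOOo.==================...
135 .oOOOOOOOOOOOo.==================...
140 ..OOOOOOOOOOOo.==================...
145 ..oOOOOOOOOOOo.=================....
150 ...OOOOOOOOOo.==================....
155 ......ooooo.===================.....
160 ..==.==========================.==..
165 ..==.==========================.==..
170 ..==.==========================.==..
175 ..==.==========================.=...
180 ..==.==========================.=...
185 ..==.==========================.=...
190 ...=.========.YYYYYYYY.========.=...
195 ...=.========YYYYYYYYYY========.=...
200 ...=.=======.YYYYYYYYYY=======..=...
205 ...=..======.YYYYYYYYYY.======..=...
210 ...=..======.YYYYYYYYYY.======..=...
215 ...=........YYYYYYYYYYYY.......==...
220 ...=........YYYYYYYYYYYY.......==...
```

>>> drive_tool(rows="6 0 0.5 0;12 0 1 0;18 0 1 0;23 0 1 0;23 0 -1.8 0;29 0 -0.9 0;35 0 0.2 0;40 0 1.1 0")

```text
time_s: 27.65
ee_pos: [0.5813, 0.0106, 0.3181]
ee_rot: [[-0.998, -0.067, 0.004], [-0.067, 0.998, -0.0], [-0.004, -0.001, -1.0]]
ft_force: [4.5, -0.6, -0.5]
finger_gap: 0.267
grasp_force: 30.0
```

```bash
python3 -c "
from h import *
asc(wr(),80)"
```

```text
F [ 4.5 -0.6 -0.5] tip [0.5813 0.0106 0.1271] balls [(303, 111, 4200), (342, 75, 2095), (299, 181, 579)]
col 290 pan rows 199 214 tilt 32.5
col 317 pan rows 157 216 tilt 14.2
col 345 pan rows 176 216 tilt 22.5
80 ..oOOOOOOOOOOo.......OOOOOOOOOOOo...
85 ..oOOOOOOOOOoo.......oOOOOOOOOOo....
90 ....OOOOOOOoo.........oOOOOOOOo.....
95 ......ooooo..............oooo.......
100 .....OOOOOo.............OOOOOOo.....
105 ...OOOOOOOOOo.........OOOOOOOOOOo...
110 ..oOOOOOOOOOOo........OOOOOOOOOOo...
115 ..OOOOOOOOOOOo.......OOOOOOOOOOOO...
120 ..oOOOOOOOOOOo........OOOOOOOOOOo...
125 ...OOOOOOOOOooOOOOOOOooOOOOOOOOo....
130 ....oOOOOooo.OOOOOOOOOo.oOOOOo......
135 ..oOOOOOOOOooOOOOOOOOOO.............
140 .oOOOOOOOOOOooOOOOOOOOOoooOOOo......
145 .OOOOOOOOOOOOoOOOOOOOOoOOOOOOOOOo...
150 .oOOOOOOOOOOOoOOOOOOOoOOOOOOOOOOO...
155 ..OOOOOOOOOOo.=..oo..oOOOOOOOOOOOo..
160 ....OOOOOOOo=========.OOOOOOOOOOOo..
165 ....==..ooooo..=======oOOOOOOOOOo...
170 ....===oOOOOOOOo.======.OOOOOOO.....
175 ....==OOOOOOOOOOo.========..====....
180 ....=.OOOOOOOOOOO.==============....
185 ......OOOOOOOOOOO.============......
190 ...=.=.OOOOOOOOOo=============..=...
195 ...=.==.OOOOOOOo==============..=...
200 ...=..====....================..=...
205 ...=..========================..=...
210 ...=..========================..=...
215 ...=..==.=====================.==...
220 ...=.......==.YYYYYYYY.==......==...
```

>>> drive_tool(rows="4 0 0.6 0;8 0 1.2 0;12 0 1.8 0;14 0 2.2 0;14 0 2.2 0")

```text
time_s: 28.2
ee_pos: [0.5665, 0.0101, 0.3152]
ee_rot: [[-0.998, -0.067, 0.0], [-0.067, 0.998, 0.001], [-0.0, 0.001, -1.0]]
ft_force: [2.5, 3.7, -1.5]
finger_gap: 0.263
grasp_force: 30.0
```

```bash
python3 -c "
from h import *
asc(wr(),80)"
```

```text
F [ 2.5  3.7 -1.5] tip [0.5665 0.0101 0.1242] balls [(295, 136, 4091), (341, 96, 2044), (345, 178, 606)]
col 290 pan rows 212 214 tilt 38.1
col 317 pan rows 175 221 tilt 22.0
col 345 pan rows 198 216 tilt 32.0
80 ......Ooooo............oooOO........
85 ....OOOOOOOo..........OOOOOOOOO.....
90 ..oOOOOOOOOOo........OOOOOOOOOOo....
95 ..OOOOOOOOOOoo.......OOOOOOOOOOOo...
100 ..OOOOOOOOOOOo.......OOOOOOOOOOOo...
105 ..oOOOOOOOOOo........oOOOOOOOOOo....
110 ....OOOOOOOo..........oOOOOOOOo.....
115 ......oooo..............ooooo.......
120 .....OOOOoo............OOOOOOOo.....
125 ...OOOOOOOOO..........OOOOOOOOOO....
130 ..OOOOOOOOOOo........OOOOOOOOOOOo...
135 ..OOOOOOOOOOOo.......OOOOOOOOOOOo...
140 ..OOOOOOOOOOoooOOOoo.OOOOOOOOOOOo...
145 ...OOOOOOOOOoOOOOOOOOooOOOOOOOO.....
150 .....OOOOOooOOOOOOOOOOo.ooooo.......
155 ....oOOooo.OOOOOOOOOOOo.............
160 ..OOOOOOOOooOOOOOOOOOOo==....==.....
165 .OOOOOOOOOOOoOOOOOOOOOooOOOOOOo.....
170 .OOOOOOOOOOOooOOOOOOooOOOOOOOOOo....
175 .OOOOOOOOOOOo.======.OOOOOOOOOOOo...
180 .oOOOOOOOOOOo=======.OOOOOOOOOOOo...
185 ..oOOOOOOOOooOoo.====oOOOOOOOOOOo...
190 ...=..OOooOOOOOOOo.===OOOOOOOOO.=...
195 ...==.=.OOOOOOOOOOo.====.OOO...==...
200 ...=..=.OOOOOOOOOOo.==========..=...
205 ...==.==OOOOOOOOOOo.==========..=...
210 ...==.==.OOOOOOOOO.===========.==...
215 ...==.==.=.OOOOO.==========.==.==...
220 ...==......==============......==...
```

>>> drive_tool(rows="0 0 2.5 0;-6 0 4.5 0;-12 0 6 0;-19 0 5.5 0;-26 0 4.5 0;-33 0 3.5 0;-40 0 2 0;-43 0 1 0")

```text
time_s: 29.05
ee_pos: [0.61, 0.0126, 0.314]
ee_rot: [[-0.998, -0.067, -0.001], [-0.067, 0.998, -0.0], [0.001, -0.0, -1.0]]
ft_force: [-0.0, -0.4, -0.8]
finger_gap: 0.261
grasp_force: 30.0
```

```bash
python3 -c "
from h import *
asc(wr(),50)"
```

```text
F [-0.  -0.4 -0.8] tip [0.61   0.0126 0.123 ] balls [(293, 75, 3632), (344, 46, 2029), (347, 146, 744), (308, 161, 680)]
col 290 pan rows 140 214 tilt 6.9
col 317 pan rows 126 190 tilt 0.9
col 345 pan rows 168 216 tilt 19.0
50 ..oOOOOOOOOoo.........oOOOOOOOoo....
55 ....oooOOooo...........oooOOOoo.....
60 ......oooo...............oooo.......
65 ...OOOOOOOOo...........OOOOOOOO.....
70 ..OOOOOOOOOOo.........OOOOOOOOOOo...
75 .oOOOOOOOOOOOo.......oOOOOOOOOOOOo..
80 .oOOOOOOOOOOoo.......oOOOOOOOOOOOo..
85 .oOOOOOOOOOOoo.......oOOOOOOOOOOo...
90 ..oOOOOOOOOoo.OOOOOOo.oOOOOOOOOo....
95 ....oOOOOoooOOOOOOOOOOo.ooOoOoo.....
100 .....OOOOo..OOOOOOOOOOO.............
105 ..oOOOOOOOOooOOOOOOOOOO.............
110 .oOOOOOOOOOOooOOOOOOOOO.............
115 .OOOOOOOOOOOOoOOOOOOOOo.............
120 .OOOOOOOOOOOOooOOOOOo...............
125 .oOOOOOOOOOOOo......................
130 ..oOOOOOOOOoo.=========.oOOOOOo.=...
135 ....oOOOOOo.==========oOOOOOOOOOo...
140 ...====.=============.OOOOOOOOOOOo..
145 ...========.OOOOoo.==oOOOOOOOOOOOO..
150 ....=====.OOOOOOOOOo.oOOOOOOOOOOOo..
155 ....====.OOOOOOOOOOOo.OOOOOOOOOOOo..
160 .....===.OOOOOOOOOOOo..oOOOOOOOo....
165 ..=..===.OOOOOOOOOOOo===..ooo.=.==..
170 ..==.====OOOOOOOOOOO.==========.==..
175 ..==.=====.OOOOOOOo.===========.==..
180 ..==.=======.....==============.==..
185 ..==.==========================.=...
190 ..==.==========================.=...
195 ..==.========.YYYYYYYY.========.=...
200 ..==.========YYYYYYYYYY========.=...
205 ...=.=======.YYYYYYYYYY========.=...
210 ...=.=======.YYYYYYYYYY.=======.=...
215 ...=.===.===YYYYYYYYYYY.===.==..=...
220 ...=........YYYYYYYYYYYY........=...
```

>>> drive_tool(rows="0 0 2 0;0 0 4 0;-5 0 5 0;-10 0 5 0;-15 0 4.5 0;-20 0 4 0;-25 0 3.5 0;-25 0 3.5 0")

```text
time_s: 29.9
ee_pos: [0.6344, 0.0143, 0.3107]
ee_rot: [[-0.998, -0.067, -0.001], [-0.067, 0.998, -0.0], [0.001, -0.0, -1.0]]
ft_force: [-3.1, 0.1, 6.5]
finger_gap: 0.259
grasp_force: 30.0
```

```bash
python3 -c "
from h import *
asc(wr(),80)"
```

```text
F [-3.1  0.1  6.5] tip [0.6344 0.0143 0.1197] balls [(310, 46, 4779), (343, 132, 887), (308, 155, 806)]
col 290 pan rows 98 194 tilt -10.9
col 317 pan rows 98 136 tilt -10.9
col 345 pan rows 98 194 tilt -10.9
80 OOOOOOOOOOOoooOOOOOOOOo.............
85 .oOOOOOOOOoo.oOOOOOooo..............
90 ...oooooooo.....oooo................
95 ....................................
100 ..================================..
105 ..================================..
110 ..========================.=======..
115 ..====================.OOOOOOo.===..
120 ..==================.oOOOOOOOOOo.=..
125 ..=================.OOOOOOOOOOOOo=..
130 ..=================.OOOOOOOOOOOOO...
135 ....========.....==.OOOOOOOOOOOOo...
140 ....======oOOOOOOoo.oOOOOOOOOOOOo...
145 .=..====.OOOOOOOOOOoooOOOOOOOOOo..=.
150 .=..====OOOOOOOOOOOOo..oOOOOoo.=.==.
155 .==.===.OOOOOOOOOOOOo.==========.==.
160 .==.====OOOOOOOOOOOOo===========.==.
165 .==.====.OOOOOOOOOOo.===========.=..
170 .==.=====.OOOOOOOOo.YY.========..=..
175 ..=..=======.ooo.YYYYYY========..=..
180 ..=..=======.YYYYYYYYYY.=======..=..
185 ..=..=======.YYYYYYYYYY.=======..=..
190 ..=..=======YYYYYYYYYYY.=======.==..
195 ..==........YYYYYYYYYYYY........==..
200 ..==........YYYYYYYYYYYY........==..
205 ...=........YYYYYYYYYYYY........=...
210 ............YYYYYYYYYYYY............
215 ..=====..==YYYYYYYYYYYYY.==..=====..
220 ..........YYYYYYYYYYYYYYY...........
```

>>> drive_tool(rows="0 0 -4 0;0 0 -14 0;0 0 -28 0;0 0 -44 0;0 0 -60 0;0 0 -74 0;0 0 -84 0;0 0 -88 0")

```text
time_s: 30.75
ee_pos: [0.6347, 0.0144, 0.4005]
ee_rot: [[-0.998, -0.067, 0.002], [-0.067, 0.998, -0.0], [-0.002, -0.0, -1.0]]
ft_force: [0.2, 0.0, -2.0]
finger_gap: 0.26
grasp_force: 30.0
```

>>> drive_tool(rows="-3 4 0 0;-9 12 0 0;-18 24 0 0;-29 40 0 0;-43 58 0 0;-57 76 0 0;-71 96 0 0;-84 116 0 0")

```text
time_s: 31.55
ee_pos: [0.7114, 0.1379, 0.3978]
ee_rot: [[-0.998, -0.068, -0.001], [-0.068, 0.998, 0.0], [0.001, 0.0, -1.0]]
ft_force: [0.4, -0.8, -2.0]
finger_gap: 0.26
grasp_force: 30.0
```

>>> drive_tool(rows="-14 20 0 0;-27 38 0 0;-39 54 0 0;-50 69 0 0;-59 81 0 0;-65 88 0 0;-68 92 0 0;-68 92 0 0")

```text
time_s: 32.35
ee_pos: [0.7724, 0.2328, 0.3981]
ee_rot: [[-0.998, -0.068, -0.001], [-0.068, 0.998, -0.0], [0.001, -0.0, -1.0]]
ft_force: [-0.6, -0.8, -1.7]
finger_gap: 0.265
grasp_force: 30.0
```

```bash
sed -i 's/115\*np/p*np/g; s/col=(285,355)/col=(285,355),p=90/' h.py; python3 -c "
from h import *
asc(wr(),80,225); goto(.772,.232,.205)"
```

```text
F [-0.6 -0.8 -1.7] tip [0.7724 0.2328 0.2071] balls [(342, 143, 830), (302, 155, 783), (309, 314, 202)]
col 290 pan rows 98 194 tilt -13.6
col 317 pan rows 98 140 tilt -13.6
col 345 pan rows 98 216 tilt -13.6
80 ....................................
85 ....................................
90 ....................................
95 ....................................
100 .=================================..
105 ..================================..
110 ..================================..
115 ..================================..
120 ..================================..
125 ..====================.OOOOOO.====..
130 ..==================.OOOOOOOOOO.==..
135 ....=======...=====.OOOOOOOOOOOO....
140 ....====OOOOOOOO.==OOOOOOOOOOOOOo...
145 .=..==.OOOOOOOOOOo.OOOOOOOOOOOOOo==.
150 .==.==OOOOOOOOOOOOooOOOOOOOOOOOO.==.
155 .==.==OOOOOOOOOOOOO..OOOOOOOOOO..==.
160 .==.==OOOOOOOOOOOOo==.OOOOOOO.==.==.
165 .==.==.OOOOOOOOOOO.=============.==.
170 .==.===.OOOOOOOOo.YYYY.========..=..
175 ..=..=====..OOoYYYYYYYY========..=..
180 ..=..=======.YYYYYYYYYY========..=..
185 ..=..=======.YYYYYYYYYY.=======..=..
190 ..==.=======YYYYYYYYYYY.=======.==..
195 ..==........YYYYYYYYYYYY........==..
200 ..==........YYYYYYYYYYYY........==..
205 ..==........YYYYYYYYYYYY........=...
210 ............YYYYYYYYYYYY............
215 ..=====..==YYYYYYYYYYYYY.==..=====..
220 .......=...YYYYYYYYYYYYYY.....======
goto [ 0.2 -0.2  2.3] turn 0 t 32.4 j6 -81.4
```

>>> drive_tool(rows="0 0 6 0;0 0 12 0;15 0 12 0;55 0 12 0;100 0 12 0;52 0 12 0;2 0 12 0;0 0 12 0")

```text
time_s: 33.2
ee_pos: [0.7757, 0.2312, 0.3855]
ee_rot: [[-0.998, -0.066, 0.002], [-0.066, 0.998, 0.0], [-0.002, -0.0, -1.0]]
ft_force: [-1.9, 0.3, -1.4]
finger_gap: 0.264
grasp_force: 30.0
```

```bash
python3 -c "
from h import *
asc(wr(),80,225); im=read_camera('top'); cv2.imwrite('pics/t5.png',im[:,:,::-1]); print(balls(im)[1])
hs=cv2.cvtColor(im,cv2.COLOR_RGB2HSV); b=cv2.inRange(hs,(5,110,60),(16,230,255)); b[:,545:]=0;b[:150]=0;b[300:]=0
n,_,st,c=cv2.connectedComponentsWithStats(cv2.erode(b,np.ones((3,3)))); print([(x.round().tolist(),int(s[4])) for x,s in zip(c[1:],st[1:]) if s[4]>6])"
```

```text
F [-1.9  0.3 -1.4] tip [0.7757 0.2312 0.1945] balls [(310, 314, 213)]
col 290 pan rows 98 194 tilt -13.6
col 317 pan rows 98 167 tilt -13.6
col 345 pan rows 98 216 tilt -13.6
80 ....................................
85 ....................................
90 ....................................
95 ....................................
100 .=================================..
105 ..================================..
110 ..================================..
115 ..================================..
120 ..================================..
125 ..================================..
130 ..================================..
135 ....============================....
140 ....============================....
145 .=..============================.==.
150 .==.============================.==.
155 .==.============================.==.
160 .==.============================.==.
165 .==.============================.==.
170 .==.=========.YYYYYYYY.========..=..
175 ..=.========.YYYYYYYYYY========..=..
180 ..=..=======.YYYYYYYYYY========..=..
185 ..=..=======.YYYYYYYYYY.=======.==..
190 ..=..=======YYYYYYYYYYY
[... 190 characters left out ...]
.==YYYYYYYYYYYYY.==..=====..
220 ...........YYYYYYYYYYYYYY.....======
8
[([4.0, 158.0], 126), ([81.0, 164.0], 25), ([13.0, 169.0], 21), ([20.0, 169.0], 8), ([82.0, 175.0], 19), ([80.0, 182.0], 9), ([12.0, 195.0], 9), ([80.0, 201.0], 37), ([232.0, 205.0], 75), ([325.0, 210.0], 68), ([24.0, 210.0], 16), ([86.0, 215.0], 44), ([12.0, 212.0], 9), ([324.0, 233.0], 297), ([16.0, 220.0], 17), ([24.0, 223.0], 24), ([309.0, 240.0], 216), ([17.0, 225.0], 7), ([17.0, 234.0], 17), ([24.0, 235.0], 13), ([78.0, 234.0], 10), ([88.0, 234.0], 17), ([82.0, 241.0], 18), ([89.0, 243.0], 7), ([15.0, 248.0], 7), ([25.0, 248.0], 10), ([84.0, 258.0], 66), ([14.0, 262.0], 8), ([18.0, 265.0], 11), ([84.0, 267.0], 11)]
```

>>> drive_tool(rows="20 -30 -12 0;50 -75 -12 0;80 -120 -12 0;110 -165 -12 0;135 -200 -12 0;152 -208 -12 0;152 -208 -12 0")

```text
time_s: 34.0
ee_pos: [0.6315, 0.0123, 0.3992]
ee_rot: [[-0.998, -0.065, -0.001], [-0.065, 0.998, -0.0], [0.001, -0.0, -1.0]]
ft_force: [-0.1, -0.2, -0.9]
finger_gap: 0.26
grasp_force: 30.0
```

```bash
cat >> h.py <<'E'
def pot(im,x,y):
    u,v=proj("top",[[x,y,.03]])[0].round().astype(int); hs=cv2.cvtColor(im,cv2.COLOR_RGB2HSV)
    for r in range(v-30,v+30,2): print(r,"".join("O" if 5<=hs[r,c,0]<=17 and 100<hs[r,c,1]<235 and hs[r,c,2]>40 else "." if hs[r,c,1]<90 else "-" for c in range(u-34,u+34)))
E
python3 -c "
from h import *
im=read_camera('top'); print(balls(im)[1]); pot(im,.579,.219); goto(.632,.0128,.2,93.7)"
```

```text
6
170 ....................................................................
172 ....................................................................
174 ......................--------------------..........................
176 ..................---------------------------.......................
178 ...............---------------------------------....................
180 .............--------------------------------------.................
182 ...........------------------------------------------...............
184 .........---------------------------------------------..............
186 ........----------------------------------------------..............
188 .......----------------------------------------------...............
190 ......-----------------------------------------------...............
192 .....------------------------------------------------...............
194 .....------------------------------------------------...............
196 ....-------------------------------------------------...............
198 ....------------------------------------------------................
200
[... 439 characters left out ...]
.......-----------------------------OOOOOOOOOO-----.................
214 ........-------------------------------OOOOO-----...................
216 ..........---------------------------------------...................
218 ...........-------------------------------------....................
220 .............-----------------------------------....................
222 ................-------------------------------.....................
224 ...................------------------------.........................
226 .........................------------...............................
228 ....................................................................
goto [ 0.9 -0.6  8.3] turn 0.0 t 34.05 j6 -97.9
```

>>> drive_tool(rows="-15 0 10 0;-23 0.5 40 0;-23 0.5 65 0;-23 0.5 78 0;-23 0.5 83 0;-23 0.5 86 0;-23 0.5 86 0")

```text
time_s: 34.75
ee_pos: [0.6578, 0.0171, 0.3144]
ee_rot: [[-0.998, -0.068, 0.002], [-0.068, 0.998, 0.001], [-0.002, 0.0, -1.0]]
ft_force: [-0.7, 2.9, 4.1]
finger_gap: 0.263
grasp_force: 30.0
```

>>> drive_tool(rows="0 -1 2 0;6 -1 3 0;12 -1 4 0;18 -1 5 0;24 -1 6 0;30 -1 7 0;36 -1 7.5 0;36 -1 7.5 0")

```text
time_s: 35.55
ee_pos: [0.6221, 0.0134, 0.3076]
ee_rot: [[-0.998, -0.068, 0.005], [-0.068, 0.998, -0.0], [-0.005, -0.0, -1.0]]
ft_force: [-0.7, 1.7, 9.8]
finger_gap: 0.26
grasp_force: 30.0
```

```bash
python3 -c "
from h import *
asc(wr(),50,225)"
```

```text
F [-0.7  1.7  9.8] tip [0.6221 0.0134 0.1166] balls [(316, 46, 4470), (286, 109, 752)]
col 290 pan rows 131 214 tilt 3.0
col 317 pan rows 131 197 tilt 3.0
col 345 pan rows 131 215 tilt 3.0
50 .oOOOOOOOOOOo.........oOOOOOOOOOOo..
55 .OOOOOOOOOOOo.........OOOOOOOOOOOo..
60 .OOOOOOOOOOOoo.......oOOOOOOOOOOOo..
65 .oOOOOOOOOOOo....O....OOOOOOOOOOOo..
70 ..oOOOOOOOOoooOOOOOOOoooOOOOOOOoo...
75 ...ooOooooooOOOOOOOOOOoooooooooo....
80 ............OOOOOOOOOOOo............
85 ...........oOOOOOOOOOOOo............
90 ............OOOOOOOOOOoo............
95 ...OOOOOOOo.oOOOOOOOOOo.............
100 .oOOOOOOOOOooooOOOoooo..............
105 .OOOOOOOOOOOo.......................
110 .OOOOOOOOOOOoo......................
115 .oOOOOOOOOOOo.......................
120 ..OOOOOOOOOoo.......................
125 ....OOOOOOo.........................
130 ....................................
135 ...==============================...
140 ...==============================...
145 ...==============================...
150 ...==============================...
155 ...==============================...
160 ...==============================...
165 ....===========================.....
170 ..=..==========================..=..
175 ..=.===========================..=..
180 ..=..==========================..=..
185 ..=..==========================..=..
190 ..=..==========================..=..
195 ..=..==========================.==..
200 ..=..========.YYYYYYYY.========.==..
205 ..==.=======.YYYYYYYYYY========.==..
210 ..==.=======.YYYYYYYYYY.=======.==..
215 ..==.===.===.YYYYYYYYYY.===.===.==..
220 ..==........YYYYYYYYYYYY=.......==..
```

>>> drive_tool(rows="6 0 1.5 0;12 0 3 0;16 0 3.5 0;16 0 2 0;16 0 1 0")

```text
time_s: 36.1
ee_pos: [0.6058, 0.0121, 0.3049]
ee_rot: [[-0.998, -0.067, 0.001], [-0.067, 0.998, 0.0], [-0.001, 0.0, -1.0]]
ft_force: [0.3, 0.4, -2.0]
finger_gap: 0.263
grasp_force: 30.0
```

```bash
python3 -c "
from h import *
asc(wr(),80,165)"
```

```text
F [ 0.3  0.4 -2. ] tip [0.6058 0.0121 0.1139] balls [(317, 58, 5373), (285, 131, 764)]
col 290 pan rows 152 214 tilt 13.4
col 317 pan rows 145 209 tilt 9.9
col 345 pan rows 145 216 tilt 9.9
80 .OOOOOOOOOOOOo........OOOOOOOOOOOo..
85 .OOOOOOOOOOOoo.......oOOOOOOOOOOOo..
90 .oOOOOOOOOOOoo.OOOOOooOOOOOOOOOOOo..
95 ..oOOOOOOOOooOOOOOOOOOooOOOOOOOoo...
100 ....oOOOooo.OOOOOOOOOOOoooooooo.....
105 ............OOOOOOOOOOOo............
110 ............OOOOOOOOOOOo............
115 ....OOOOOo..oOOOOOOOOOOo............
120 ..OOOOOOOOOoooOOOOOOOoo.............
125 .OOOOOOOOOOOo..oooooo...............
130 .OOOOOOOOOOOOo......................
135 .OOOOOOOOOOOo.......................
140 .oOOOOOOOOOOo.......................
145 ...OOOOOOOoo.===================....
150 ...=..ooo.=======================...
155 ....============================....
160 ....============================....
```

>>> drive_tool(rows="8 0 1.4 0;16 0 2.8 0;24 0 4.2 0;32 0 5.6 0;40 0 7 0;46 0 8 0;46 0 8 0")

```text
time_s: 36.85
ee_pos: [0.5587, 0.0088, 0.296]
ee_rot: [[-0.998, -0.067, -0.002], [-0.067, 0.998, 0.0], [0.002, 0.0, -1.0]]
ft_force: [-0.8, -0.2, -2.0]
finger_gap: 0.264
grasp_force: 30.0
```

```bash
python3 -c "
from h import *
asc(wr(),80,225)"
```

```text
F [-0.8 -0.2 -2. ] tip [0.5587 0.0088 0.105 ] balls [(295, 103, 2408), (343, 86, 1709), (348, 144, 746), (301, 179, 670), (340, 183, 676)]
col 290 pan rows 150 214 tilt 12.4
col 317 pan rows 160 212 tilt 17.4
col 345 pan rows 204 216 tilt 38.8
80 .....OOOOOOOOOo....oOOOOOOOOoo......
85 ......ooOOOooo......ooOOooOOOOO.....
90 ....OOOOOOo............oOOOOOOOOOo..
95 ..OOOOOOOOOo..........oOOOOOOOOOOOo.
100 .OOOOOOOOOOOo.........OOOOOOOOOOOOo.
105 .OOOOOOOOOOOOo........OOOOOOOOOOOOo.
110 .OOOOOOOOOOOoo........oOOOOOOOOOOOo.
115 .oOOOOOOOOOOo..........oOOOOOOOOOo..
120 ...OOOOOOOOo............ooOOOOoo....
125 .....ooooooOOOOOOo.........oo.......
130 .........OOOOOOOOOOo....oOOOOOOo....
135 .........OOOOOOOOOOOo.oOOOOOOOOOOo..
140 ........OOOOOOOOOOOOooOOOOOOOOOOOO..
145 ........OOOOOOOOOOOOooOOOOOOOOOOOO..
150 ....=====OOOOOOOOOOo..OOOOOOOOOOOo..
155 ....======.OOOOOOOo.==.OOOOOOOOOOo..
160 ....=======..o...======.oOOOOOO.....
165 ....====.OOOOOoo.======...o..===....
170 ....==.OOOOOOOOOo.===oOOOOOOo.==....
175 ....==OOOOOOOOOOOo..oOOOOOOOOOo=....
180 ......OOOOOOOOOOOOooOOOOOOOOOOOo....
185 ..=..=OOOOOOOOOOOo.oOOOOOOOOOOOo==..
190 ..==.=.OOOOOOOOOO.=.OOOOOOOOOOO.==..
195 ..==.===.OOOOOOo.===oOOOOOOOOO..==..
200 ..==.================.OOOOOO.==.==..
205 ..==.==========================.==..
210 ..==.==========================.==..
215 ..==.===.====.YYYYYYYY.====.===.==..
220 ..==.......=.YYYYYYYYYY==.......==..
```

>>> drive_tool(rows="0 0 3 0;-5 0 4.5 0;-10 0 5 0;-16 0 5 0;-22 0 4.5 0;-28 0 4 0;-34 0 3.5 0;-40 0 3 0")

```text
time_s: 37.7
ee_pos: [0.5992, 0.0115, 0.2931]
ee_rot: [[-0.998, -0.067, -0.003], [-0.067, 0.998, 0.0], [0.003, 0.0, -1.0]]
ft_force: [-7.4, -0.1, 6.8]
finger_gap: 0.259
grasp_force: 30.0
```

```bash
python3 -c "
from h import *
asc(wr(),80,225)"
```

```text
F [-7.4 -0.1  6.8] tip [0.5992 0.0115 0.1021] balls [(323, 48, 5764), (296, 143, 907), (341, 149, 903)]
col 290 pan rows 102 202 tilt -11.6
col 317 pan rows 102 174 tilt -11.6
col 345 pan rows 103 202 tilt -11.1
80 .........oOOOOOOOOOOOooOOOOOOOOOOOOo
85 .........oOOOOOOOOOOOooOOOOOOOOOOOOo
90 ..........oOOOOOOOOOOooOOOOOOOOOOOoo
95 ...........oOOOOOOOoo...ooOOOOOOoo..
100 ..........................ooooo.....
105 .==================================.
110 .==================================.
115 .=================================..
120 ..================================..
125 ..====.OOOOOoo.===================..
130 ..==.oOOOOOOOOOo======.ooooo.=====..
135 ..==OOOOOOOOOOOOo===.OOOOOOOOOo===..
140 ....OOOOOOOOOOOOo.=oOOOOOOOOOOOo....
145 ==.oOOOOOOOOOOOOO..OOOOOOOOOOOOOo.==
150 ==..OOOOOOOOOOOOo..OOOOOOOOOOOOOo.==
155 ==...OOOOOOOOOOo.=.OOOOOOOOOOOOO..=.
160 .=..=.oOOOOOOOo.===.OOOOOOOOOOO...=.
165 .=..====.....=======.OOOOOOOOO.=..=.
170 .=..==================..ooo.====..=.
175 .=..=========..........=========..=.
180 .=..========.YYYYYYYYYY=========.==.
185 .==.========.YYYYYYYYYY.========.==.
190 .==.========YYYYYYYYYYY.========.==.
195 .==.========YYYYYYYYYYYY========.==.
200 .==.=======.YYYYYYYYYYYY=======..=..
205 ..=.........YYYYYYYYYYYY.........=..
210 ..=........YYYYYYYYYYYYYY........=..
215 ..=........YYYYYYYYYYYYYY........=..
220 ..........YYYYYYYYYYYYYYYY..........
```

>>> drive_tool(rows="0 0 -4 0;0 0 -14 0;0 0 -30 0;0 0 -50 0;0 0 -72 0;0 0 -94 0;0 0 -112 0;0 0 -120 0")

```text
time_s: 38.55
ee_pos: [0.5999, 0.0115, 0.4156]
ee_rot: [[-0.998, -0.067, 0.003], [-0.067, 0.998, -0.0], [-0.003, -0.0, -1.0]]
ft_force: [0.5, -0.4, -1.4]
finger_gap: 0.26
grasp_force: 30.0
```

>>> drive_tool(rows="2 -4.5 0 0;6 -13.7 0 0;12.4 -27.3 0 0;20.6 -45.6 0 0;30.9 -68.3 0 0;43.3 -95.7 0 0;55.6 -123 0 0;68 -150.3 0 0")

```text
time_s: 39.35
ee_pos: [0.5406, -0.145, 0.4124]
ee_rot: [[-0.998, -0.067, -0.001], [-0.067, 0.998, 0.0], [0.001, 0.0, -1.0]]
ft_force: [-0.2, -0.0, -1.2]
finger_gap: 0.259
grasp_force: 30.0
```

>>> drive_tool(rows="12.4 -27.3 0 0;24.7 -54.7 0 0;37.1 -82 0 0;49.4 -109.3 0 0;61.8 -136.7 0 0;74.2 -164 0 0;86.5 -191.3 0 0")

```text
time_s: 40.05
ee_pos: [0.4668, -0.3415, 0.4124]
ee_rot: [[-0.998, -0.066, -0.001], [-0.066, 0.998, 0.001], [0.001, 0.001, -1.0]]
ft_force: [0.9, 0.0, -2.3]
finger_gap: 0.262
grasp_force: 30.0
```

>>> drive_tool(rows="10.3 -22.8 0 0;18.5 -41 0 0;24.7 -54.7 0 0;28.4 -62.9 0 0;30.5 -67.4 0 0;30.5 -67.4 0 0")

```text
time_s: 40.65
ee_pos: [0.4424, -0.4091, 0.413]
ee_rot: [[-0.998, -0.067, -0.0], [-0.067, 0.998, 0.0], [0.0, 0.0, -1.0]]
ft_force: [0.0, -1.4, -1.0]
finger_gap: 0.26
grasp_force: 30.0
```

>>> drive_tool(rows="0 0 0 2;0 0 0 6;0 0 0 12;0 0 0 18;0 0 0 24;0 0 0 30;0 0 0 36;0 0 0 42")

```text
time_s: 41.45
ee_pos: [0.443, -0.4081, 0.4132]
ee_rot: [[-0.784, 0.62, 0.0], [0.62, 0.784, 0.0], [0.0, 0.0, -1.0]]
ft_force: [0.2, -0.2, -1.1]
finger_gap: 0.263
grasp_force: 30.0
```

>>> drive_tool(rows="0 0 0 6;0 0 0 12;0 0 0 18;0 0 0 24;0 0 0 30;0 0 0 36;0 0 0 42;0 0 0 46")

```text
time_s: 42.25
ee_pos: [0.443, -0.4081, 0.4133]
ee_rot: [[-0.099, 0.995, 0.0], [0.995, 0.099, 0.0], [0.0, 0.0, -1.0]]
ft_force: [-0.2, 0.3, -1.2]
finger_gap: 0.264
grasp_force: 30.0
```

```bash
python3 -c "
from h import *
im=read_camera('top')
for c,l in pots(im).items():
    for q in l:
        if q[0]=='cover': print(c,*q)
asc(wr(),95,180); goto(.442,-.4085,.19,0)"
```

```text
red cover [0.5788, 0.2188] -0.0024
green cover [0.4421, -0.2154] -0.0028
blue cover [0.5863, -0.3656] -0.0026
F [-0.2  1.  -1.4] tip [ 0.443  -0.4081  0.2223] balls [(294, 161, 876), (342, 161, 880)]
col 290 pan rows 102 202 tilt -12.2
col 317 pan rows 101 173 tilt -12.7
col 345 pan rows 102 202 tilt -12.2
95 ....................................
100 ....................................
105 .==================================.
110 .==================================.
115 .==================================.
120 .=================================..
125 ..================================..
130 ..================================..
135 ..================================..
140 ...=====....============....=====...
145 ==.==.oOOOOOoo.======.ooOOOOoo.==.==
150 ==..oOOOOOOOOOo.====ooOOOOOOOOOo..==
155 ==.oOOOOOOOOOOOo.==.oOOOOOOOOOOOo.==
160 ==.OOOOOOOOOOOOOo==oOOOOOOOOOOOOO.=.
165 .=.OOOOOOOOOOOOOo==oOOOOOOOOOOOOO.=.
170 .=.oOOOOOOOOOOOO.==.OOOOOOOOOOOO..=.
175 .=...OOOOOOOOOO.....oOOOOOOOOOO...=.
goto [-0.2 -1.  32.2] turn 5.8 t 42.35 j6 -54.2
```

>>> drive_tool(rows="0 -1 5 3;0 -1 15 5.8;0 -1 26 5.8;0 -1 33 5.8;0 -1 35 5.8;0 -1 35 5.8")

```text
time_s: 42.95
ee_pos: [0.4416, -0.409, 0.3779]
ee_rot: [[-0.002, 1.0, -0.0], [1.0, 0.002, 0.0], [0.0, -0.0, -1.0]]
ft_force: [0.9, -0.5, -2.2]
finger_gap: 0.26
grasp_force: 30.0
```

>>> drive_tool(rows="15 0 0 0;58 0 0 0;106 0 0 0;58 0 0 0;8 0 0 0;0 0 0 0;0 0 0 0")

```text
time_s: 43.65
ee_pos: [0.4415, -0.4099, 0.3784]
ee_rot: [[0.0, 1.0, 0.001], [1.0, -0.0, -0.001], [-0.001, 0.001, -1.0]]
ft_force: [-0.0, 0.7, -2.1]
finger_gap: 0.261
grasp_force: 30.0
```

```bash
python3 -c "
from h import *
wr(); im=read_camera('top');print(balls(im)[1]); pot(im,.442,-.2155)"
```

```text
F [-0.   0.7 -2.1] tip [ 0.4415 -0.4099  0.1874] balls []
col 290 pan rows 102 202 tilt -12.2
col 317 pan rows 101 173 tilt -12.7
col 345 pan rows 102 202 tilt -12.2
6
224 ....................................................................
226 ....................................................................
228 ...................................-----............................
230 ...........................---------------------....................
232 .......................-----------------------------................
234 ....................-----------------------------------.............
236 ..................---------------------------------------...........
238 ................-------------------------------------------.........
240 ...............---------------------------------------------........
242 .............----------------OOOOOO--------------------------.......
244 ............---------------OOOOOOOOOO--------------------------.....
246 ............--------------OOOOOOOOOOOO-------------------------.....
248 ...........---------------OOOOOOOOOOOO--------------
[... 557 characters left out ...]
OOOO-----------------------------------....
266 ............---------------------------------------------------.....
268 .............-------------------------------------------------......
270 ...............----------------------------------------------.......
272 ................--------------------------------------------........
274 ..................----------------------------------------..........
276 ....................------------------------------------............
278 .......................------------------------------...............
280 ..........................------------------------..................
282 ...............................-------------........................
```

>>> drive_tool(rows="0 0 -20 0;0 0 -35 0;40 18 -35 0;80 36 -35 0;120 54 -35 0;160 72 -35 0;200 90 -35 0;240 107 -35 0")

```text
time_s: 44.55
ee_pos: [0.5482, -0.1659, 0.4136]
ee_rot: [[-0.002, 1.0, 0.0], [1.0, 0.002, 0.0], [0.0, 0.0, -1.0]]
ft_force: [0.1, -0.2, -1.8]
finger_gap: 0.26
grasp_force: 30.0
```

>>> drive_tool(rows="40 18 0 -8;80 36 0 -16;120 54 0 -24;160 72 0 -32;183 81 0 -40;183 81 0 -48;183 81 0 -56;183 81 0 -64")

```text
time_s: 45.35
ee_pos: [0.6282, 0.0156, 0.4134]
ee_rot: [[-0.902, 0.431, -0.0], [0.431, 0.902, 0.0], [0.001, -0.0, -1.0]]
ft_force: [-0.4, 0.2, -0.8]
finger_gap: 0.261
grasp_force: 30.0
```

>>> drive_tool(rows="0 0 0 -8;0 0 0 -16;0 0 0 -24;0 0 0 -29.7;0 0 0 -29.7")

```text
time_s: 45.85
ee_pos: [0.6283, 0.0151, 0.4135]
ee_rot: [[-0.998, -0.068, -0.0], [-0.068, 0.998, 0.0], [0.0, 0.0, -1.0]]
ft_force: [-0.7, -0.0, -1.2]
finger_gap: 0.265
grasp_force: 30.0
```

```bash
python3 -c "
from h import *
goto(.630,.0127,.115,93.7)"
```

```text
goto [ -1.5  -2.6 107.4] turn 0.2 t 45.85 j6 -98.0
```

>>> drive_tool(rows="-1.5 -2.2 40 0.2;-1.5 -2.2 80 0.2;-1.5 -2.2 102 0.2;-1.5 -2.2 110 0.2;-1.5 -2.2 113 0.2;-1.5 -2.2 115 0.2;-1.5 -2.2 115 0.2")

```text
time_s: 46.55
ee_pos: [0.6311, 0.0121, 0.2994]
ee_rot: [[-0.998, -0.061, 0.002], [-0.061, 0.998, -0.0], [-0.002, -0.0, -1.0]]
ft_force: [0.0, -0.7, -1.9]
finger_gap: 0.258
grasp_force: 30.0
```

>>> drive_tool(rows="0 0 2 0;0 0 4 0;6 0 5 0;12 0 6 0;18 0 7 0;24 0 8 0;30 0 8.5 0;36 0 9 0")

```text
time_s: 47.35
ee_pos: [0.5954, 0.0097, 0.2905]
ee_rot: [[-0.998, -0.062, 0.003], [-0.062, 0.998, -0.0], [-0.003, -0.0, -1.0]]
ft_force: [7.1, 1.7, 0.7]
finger_gap: 0.26
grasp_force: 30.0
```

```bash
python3 -c "
from h import *
asc(wr(),50,165)"
```

```text
F [7.1 1.7 0.7] tip [0.5954 0.0097 0.0995] balls [(323, 52, 5618)]
col 290 pan rows 127 214 tilt 1.0
col 317 pan rows 127 196 tilt 1.0
col 345 pan rows 127 215 tilt 1.0
50 oOOOOOOOOOOOOo........oOOOOOOOOOOOOo
55 oOOOOOOOOOOOoo........oOOOOOOOOOOOoo
60 .OOOOOOOOOOOoo.OOOOOo..oOOOOOOOOOOo.
65 .ooOOOOOOOooooOOOOOOOOoooOOOOOOOOo..
70 ...ooooooooooOOOOOOOOOOOoooooooo....
75 ............OOOOOOOOOOOOo...........
80 ............OOOOOOOOOOOOo...........
85 ............OOOOOOOOOOOoo...oo......
90 .............OOOOOOOOOoooOOOOOOOO...
95 ..............ooOOOOooooOOOOOOOOOOo.
100 .................oo....OOOOOOOOOOOOo
105 ......................oOOOOOOOOOOOOo
110 ......................oOOOOOOOOOOOOo
115 .......................oOOOOOOOOOOo.
120 ........................oOOOOOOOo...
125 ...........................oooo.....
130 ..================================..
135 ..================================..
140 ..================================..
145 ...===============================..
150 ...==============================...
155 ...==============================...
160 ...==============================...
```

>>> drive_tool(rows="0 0 1.5 0;6 0 3 0;12 0 4.5 0;18 0 5.5 0;20 0 5.5 0;20 0 4 0;20 0 3 0")

```text
time_s: 48.1
ee_pos: [0.5748, 0.0085, 0.2862]
ee_rot: [[-0.998, -0.062, -0.001], [-0.062, 0.998, 0.0], [0.001, 0.0, -1.0]]
ft_force: [-0.5, 0.3, -1.9]
finger_gap: 0.262
grasp_force: 30.0
```

```bash
python3 -c "
from h import *
asc(wr(),80,165)"
```

```text
F [-0.5  0.3 -1.9] tip [0.5748 0.0085 0.0952] balls [(298, 78, 2913), (345, 62, 1928), (351, 135, 868)]
col 290 pan rows 144 214 tilt 9.5
col 317 pan rows 144 212 tilt 9.5
col 345 pan rows 157 216 tilt 15.9
80 oOOOOOOOOOOOoo........oOOOOOOOOOOOOo
85 oOOOOOOOOOOOOo........oOOOOOOOOOOOOo
90 .OOOOOOOOOOOoo...o....oOOOOOOOOOOOo.
95 .oOOOOOOOOOooOOOOOOOOo.oOOOOOOOOOoo.
100 ...oOOOOOOooOOOOOOOOOOo.ooOOOOOoo...
105 .....ooooo.OOOOOOOOOOOOo...ooo......
110 ...........OOOOOOOOOOOOo............
115 ...........OOOOOOOOOOOOo............
120 ...........oOOOOOOOOOOOo.oOOOOOOo...
125 ............oOOOOOOOOoooOOOOOOOOOOo.
130 ...............ooooo...OOOOOOOOOOOOo
135 ......................oOOOOOOOOOOOOo
140 ......................oOOOOOOOOOOOOo
145 ...===================.oOOOOOOOOOOo.
150 ...====================.oOOOOOOOOo..
155 ...======================..oooo.=...
160 ...==============================...
```

>>> drive_tool(rows="8 0 1.4 0;16 0 2.8 0;24 0 4.2 0;32 0 5.6 0;40 0 7 0;46 0 8 0;46 0 8 0")

```text
time_s: 48.85
ee_pos: [0.528, 0.0056, 0.2781]
ee_rot: [[-0.998, -0.062, -0.001], [-0.062, 0.998, 0.0], [0.001, 0.0, -1.0]]
ft_force: [0.0, -0.2, -1.2]
finger_gap: 0.265
grasp_force: 30.0
```

```bash
python3 -c "
from h import *
asc(wr(),100,220)"
```

```text
F [ 0.  -0.2 -1.2] tip [0.528  0.0056 0.0871] balls [(292, 130, 1735), (344, 130, 1733), (296, 190, 770), (338, 191, 766)]
col 290 pan rows 211 214 tilt 42.2
col 317 pan rows 144 211 tilt 9.5
col 345 pan rows 212 215 tilt 42.7
100 ......OOOOOOOOOOo...OOOOOOOOOOO.....
105 .....OOOOOOOOOOOOo.OOOOOOOOOOOOo....
110 .....OOOOOOOOOOOOo.OOOOOOOOOOOOo....
115 .....OOOOOOOOOOOOo.oOOOOOOOOOOOo....
120 ......OOOOOOOOOOo..oOOOOOOOOOOo.....
125 .......OOOOOOOOo.....OOOOOOOOo......
130 .....ooooooooo.........oooooo.......
135 ..OOOOOOOOoo............oOOOOOOo....
140 .OOOOOOOOOOOo.........oOOOOOOOOOOo..
145 oOOOOOOOOOOOoo=======oOOOOOOOOOOOOo.
150 oOOOOOOOOOOOOo=======oOOOOOOOOOOOOo.
155 oOOOOOOOOOOOOo=======oOOOOOOOOOOOOo.
160 .oOOOOOOOOOOo========.OOOOOOOOOOOo..
165 ...OOOOOOOo.==========.oOOOOOOOO....
170 ...==...o....===========..ooo..==...
175 ...===.oOOOOooo.====.oooOooo.====...
180 .==..OOOOOOOOOOo.==oOOOOOOOOOo==.==.
185 .==.oOOOOOOOOOOOo.oOOOOOOOOOOOo=.==.
190 .==.OOOOOOOOOOOOo.OOOOOOOOOOOOO..==.
195 .==.OOOOOOOOOOOOo.OOOOOOOOOOOOO..==.
200 .==..OOOOOOOOOOO.=.OOOOOOOOOOO.=.==.
205 .==.==.OOOOOOOo.===.OOOOOOOOO.==.==.
210 .==.====.....========..OOOO.====.==.
215 .==.====.====YYYYYYYYY.=========.==.
```

>>> drive_tool(rows="0 0 3 0;-5 0 4.5 0;-10 0 5 0;-16 0 5 0;-22 0 4.5 0;-28 0 4 0;-34 0 3.5 0;-40 0 3 0")

```text
time_s: 49.7
ee_pos: [0.5684, 0.0082, 0.2749]
ee_rot: [[-0.998, -0.062, -0.003], [-0.062, 0.998, 0.0], [0.003, 0.0, -1.0]]
ft_force: [-8.4, 0.6, 7.6]
finger_gap: 0.259
grasp_force: 30.0
```

```bash
python3 -c "
from h import *
asc(wr(),70,220)"
```

```text
F [-8.4  0.6  7.6] tip [0.5684 0.0082 0.0839] balls [(288, 62, 2195), (349, 62, 2153), (294, 145, 1047), (341, 145, 1041)]
col 290 pan rows 98 204 tilt -13.6
col 317 pan rows 98 174 tilt -13.6
col 345 pan rows 98 204 tilt -13.6
70 OOOOOOOOOOOoooo.......oOOOOOOOOOOOOO
75 OOOOOOOOOOOoo..........OOOOOOOOOOOOO
80 OOOOOOOOOOOoo..........oOOOOOOOOOOOO
85 OOOOOOOOOOooo..........ooOOOOOOOOOOo
90 ooOOOOOOOoo.............oooOOOOOOooo
95 ...oooooo.................oooooooo..
100 ====================================
105 ===================================.
110 ===================================.
115 .==================================.
120 .==================================.
125 .=====.oooooo.========.ooOooo.=====.
130 .===.OOOOOOOOOo.====oOOOOOOOOOo.===.
135 .==.OOOOOOOOOOOo.==oOOOOOOOOOOOo.==.
140 ...OOOOOOOOOOOOOo..OOOOOOOOOOOOOo...
145 =.oOOOOOOOOOOOOOo.oOOOOOOOOOOOOOo..=
150 =..OOOOOOOOOOOOOo.oOOOOOOOOOOOOOo..=
155 =..OOOOOOOOOOOOOo=.OOOOOOOOOOOOo...=
160 =..=.OOOOOOOOOoo===.OOOOOOOOOOo.=..=
165 =..===.OOOOOoo.======.oOOOOOo.===..=
170 =..==============================..=
175 =..==========.........===========.==
180 ==.=========.YYYYYYYYYY.=========.==
185 ==.=========YYYYYYYYYYY.========..==
190 ==.=========YYYYYYYYYYYY========..==
195 ==..=======.YYYYYYYYYYYY.=======..==
200 ==..=======.YYYYYYYYYYYY.=======..=.
205 .=.........YYYYYYYYYYYYYY.........=.
210 .=.........YYYYYYYYYYYYYY.........=.
215 .=.........YYYYYYYYYYYYYY.........=.
```

>>> drive_tool(rows="0 0 -4 0;0 0 -14 0;0 0 -30 0;0 0 -52 0;0 0 -76 0;0 0 -100 0;0 0 -122 0;0 0 -132 0")

```text
time_s: 50.55
ee_pos: [0.5692, 0.0081, 0.4099]
ee_rot: [[-0.998, -0.062, 0.004], [-0.062, 0.998, -0.0], [-0.004, -0.001, -1.0]]
ft_force: [0.0, 0.1, -2.1]
finger_gap: 0.265
grasp_force: 30.0
```

>>> drive_tool(rows="0 -5 0 0;0 -15 0 0;1 -30 0 0;2 -50 0 0;2 -75 0 0;3 -105 0 0;4 -135 0 0;5 -165 0 0")

```text
time_s: 51.35
ee_pos: [0.5737, -0.1593, 0.4061]
ee_rot: [[-0.998, -0.061, -0.002], [-0.061, 0.998, 0.0], [0.002, 0.0, -1.0]]
ft_force: [-0.5, -0.4, -1.5]
finger_gap: 0.264
grasp_force: 30.0
```

>>> drive_tool(rows="1 -30 0 0;2 -60 0 0;3 -90 0 0;4 -120 0 0;5 -150 0 0;6 -180 0 0;6 -210 0 0;7 -240 0 0")

```text
time_s: 52.15
ee_pos: [0.5811, -0.3994, 0.4058]
ee_rot: [[-0.998, -0.061, -0.002], [-0.061, 0.998, 0.001], [0.002, 0.001, -1.0]]
ft_force: [-0.2, -1.2, -1.5]
finger_gap: 0.264
grasp_force: 30.0
```

>>> drive_tool(rows="1 -30 0 0;2 -60 0 0;3 -90 0 0;4 -115 0 0;4 -135 0 0;5 -150 0 0;5 -159 0 0;5 -162 0 0")

```text
time_s: 52.95
ee_pos: [0.5863, -0.5603, 0.4058]
ee_rot: [[-0.998, -0.061, -0.001], [-0.061, 0.998, 0.001], [0.001, 0.001, -1.0]]
ft_force: [-0.4, 0.5, -2.4]
finger_gap: 0.26
grasp_force: 30.0
```

>>> drive_tool(rows="0 0 0 2;0 0 0 6;0 0 0 12;0 0 0 18;0 0 0 24;0 0 0 30;0 0 0 36;0 0 0 42")

```text
time_s: 53.75
ee_pos: [0.587, -0.5584, 0.4069]
ee_rot: [[-0.781, 0.625, -0.0], [0.625, 0.781, 0.001], [0.001, 0.0, -1.0]]
ft_force: [0.6, 0.0, -1.7]
finger_gap: 0.259
grasp_force: 30.0
```

>>> drive_tool(rows="0 0 0 6;0 0 0 12;0 0 0 18;0 0 0 24;0 0 0 30;0 0 0 36;0 0 0 42;0 0 0 46")

```text
time_s: 54.55
ee_pos: [0.587, -0.5584, 0.407]
ee_rot: [[-0.093, 0.996, -0.0], [0.996, 0.093, 0.001], [0.001, -0.0, -1.0]]
ft_force: [0.3, -0.4, -2.0]
finger_gap: 0.262
grasp_force: 30.0
```

```bash
python3 -c "
from h import *
im=read_camera('top')
for c,l in pots(im).items():
    for q in l:
        if q[0]=='cover': print(c,*q)
asc(wr(),95,180); goto(.5863,-.5586,.177,0)"
```

```text
red cover [0.5789, 0.2189] -0.0024
green cover [0.4584, -0.1865] -0.0099
blue cover [0.5861, -0.3657] -0.0023
F [ 0.3  0.5 -1.8] tip [ 0.5871 -0.5584  0.216 ] balls [(292, 160, 1011), (343, 160, 1016), (387, 225, 428)]
col 290 pan rows 98 204 tilt -14.2
col 317 pan rows 98 174 tilt -14.2
col 345 pan rows 98 204 tilt -14.2
95 ....................................
100 ====================================
105 ====================================
110 ===================================.
115 ===================================.
120 .==================================.
125 .==================================.
130 .==================================.
135 .==================================.
140 ...===.ooooo.=========..ooooo.===...
145 =..=ooOOOOOooo.=====.ooOOOOOOoo.=..=
150 =..oOOOOOOOOOOoo===.oOOOOOOOOOOoo..=
155 =.oOOOOOOOOOOOOo.==oOOOOOOOOOOOOo..=
160 =.oOOOOOOOOOOOOoo=.oOOOOOOOOOOOOOo.=
165 =.oOOOOOOOOOOOOo.==oOOOOOOOOOOOOO..=
170 =..OOOOOOOOOOOOo.==.OOOOOOOOOOOOo.==
175 =...OOOOOOOOOOo......OOOOOOOOOO.=.==
goto [-0.1 -0.8 39. ] turn 5.5 t 54.65 j6 -53.3
```

>>> drive_tool(rows="0 -1 5 3;0 -1 15 5.5;0 -1 28 5.5;0 -1 37 5.5;0 -1 42 5.5;0 -1 42 5.5")

```text
time_s: 55.25
ee_pos: [0.586, -0.5588, 0.3641]
ee_rot: [[-0.002, 1.0, -0.001], [1.0, 0.002, 0.001], [0.001, -0.001, -1.0]]
ft_force: [-0.1, -0.1, -0.7]
finger_gap: 0.265
grasp_force: 30.0
```

>>> drive_tool(rows="15 0 0 0;58 0 0 0;107 0 0 0;58 0 0 0;8 0 0 0;0 0 0 0;0 0 0 0")

```text
time_s: 55.95
ee_pos: [0.5856, -0.5607, 0.3653]
ee_rot: [[0.0, 1.0, 0.001], [1.0, -0.0, -0.001], [-0.001, 0.001, -1.0]]
ft_force: [0.2, 0.8, -0.6]
finger_gap: 0.265
grasp_force: 30.0
```

```bash
python3 -c "
from h import *
wr(); im=read_camera('top');print(balls(im)[1]); pot(im,.586,-.3656)
for c,l in pots(im).items():
    for q in l:
        if q[0]=='cover': print(c,*q)
"
```

```text
F [ 0.2  0.8 -0.6] tip [ 0.5856 -0.5607  0.1743] balls [(392, 224, 554)]
col 290 pan rows 98 204 tilt -14.2
col 317 pan rows 97 174 tilt -14.7
col 345 pan rows 98 204 tilt -14.2
4
161 ....................................................................
163 ........................................-...........................
165 .............................--------------------...................
167 .........................-----------------------------..............
169 ......................----------------------------------............
171 ....................---------------------------------------.........
173 ..................-------------------------------------------.......
175 .................---------------------------------------------......
177 ...............------------------------------------------------.....
179 ..............--------------------------------------------------....
181 .............----------------------------------------------------...
183 ............-----------------------.OOOOOOO-----------------------..
185 ...........--------------OOOO.---.OOOOOO
[... 679 characters left out ...]
--....
205 ...............------------------------------------------------.....
207 .................--------------------------------------------.......
209 ...................-----------------------------------------........
211 .....................--------------------------------..---..........
213 .........................---------------------......................
215 ............................------------............................
217 ..................................----..............................
219 ....................................................................
red cover [0.5788, 0.2188] -0.0024
green cover [0.4559, -0.1918] -0.0113
blue cover [0.5883, -0.3649] -0.0066
```

>>> drive_tool(rows="0 0 -30 0;10 0 -55 0;55 -5 -55 0;100 -11 -55 0;145 -17 -55 0;190 -23 -55 0;235 -29 -55 0;280 -34 -55 0")

```text
time_s: 56.85
ee_pos: [0.551, -0.2758, 0.4208]
ee_rot: [[-0.002, 1.0, 0.001], [1.0, 0.002, -0.0], [-0.0, 0.001, -1.0]]
ft_force: [1.4, 1.2, -1.4]
finger_gap: 0.263
grasp_force: 30.0
```

>>> drive_tool(rows="45 -6 0 0;90 -11 0 0;135 -17 0 0;180 -22 0 0;225 -28 0 0;270 -34 0 0;315 -39 0 0;360 -45 0 0")

```text
time_s: 57.65
ee_pos: [0.5051, 0.0835, 0.4208]
ee_rot: [[-0.002, 1.0, 0.001], [1.0, 0.002, 0.0], [0.0, 0.001, -1.0]]
ft_force: [0.4, -0.1, -0.9]
finger_gap: 0.265
grasp_force: 30.0
```

>>> drive_tool(rows="45 -5 0 -8;90 -11 0 -16;135 -17 0 -24;180 -22 0 -32;225 -27 0 -40;262 -33 0 -48;282 -33 0 -56;282 -33 0 -64")

```text
time_s: 58.45
ee_pos: [0.4714, 0.366, 0.4206]
ee_rot: [[-0.904, 0.429, 0.0], [0.429, 0.904, 0.001], [0.0, 0.001, -1.0]]
ft_force: [0.3, -1.3, -1.5]
finger_gap: 0.26
grasp_force: 30.0
```

>>> drive_tool(rows="0 0 0 -8;0 0 0 -15;0 0 0 -15")

```text
time_s: 58.75
ee_pos: [0.4721, 0.3634, 0.4207]
ee_rot: [[-0.983, 0.186, 0.0], [0.186, 0.983, 0.0], [-0.0, 0.0, -1.0]]
ft_force: [-0.1, -0.7, -1.5]
finger_gap: 0.26
grasp_force: 30.0
```

```bash
python3 -c "
from h import *
goto(.4735,.361,.08,79)
im=read_camera('top')
for c,l in pots(im).items():
    for q in l:
        if q[0]=='cover': print(c,*q)
pot(im,.442,-.2155); cv2.imwrite('pics/t6.png',cv2.resize(im[140:310,120:540,::-1],(798,323)))
"
```

```text
goto [ -1.8  -2.1 149.7] turn 0.3 t 58.75 j6 -47.4
red cover [0.5789, 0.2189] -0.0024
green cover [0.4419, -0.2154] -0.0025
blue cover [0.5863, -0.3658] -0.0026
224 ....................................................................
226 ....................................................................
228 ...................................-----............................
230 ...........................---------------------....................
232 .......................-----------------------------................
234 ....................-----------------------------------.............
236 ..................---------------------------------------...........
238 ................-------------------------------------------.........
240 ...............---------------------------------------------........
242 .............----------------OOOOOO--------------------------.......
244 ............---------------OOOOOOOOOO--------------------------.....
246 ............--------------OOOOOOOOOOOO-------------------------.....
248 ...........---------------OOOOOOOOOOOO---------------------
[... 550 characters left out ...]
OOOO-----------------------------------....
266 ............---------------------------------------------------.....
268 .............-------------------------------------------------......
270 ...............----------------------------------------------.......
272 ................--------------------------------------------........
274 ..................----------------------------------------..........
276 ....................------------------------------------............
278 .......................------------------------------...............
280 ..........................------------------------..................
282 ...............................-------------........................
```

View pics/t6.png

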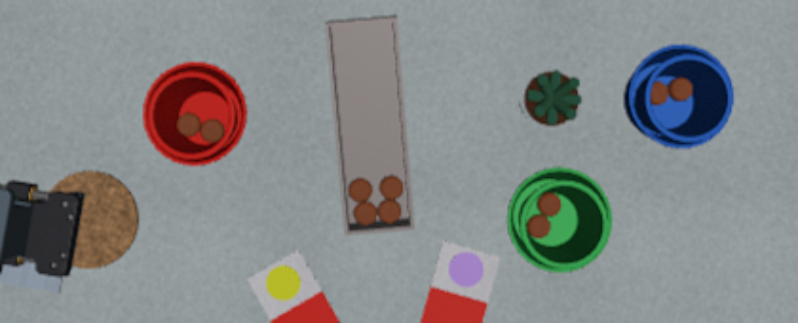

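>>> drive_tool(rows="-10 -2 40 0;-18 -2 85 0;-18 -2 125 0;-18 -2 150 0;-18 -2 158 0;-18 -2 162 0;-18 -2 165 0;-18 -2 167 0")

```text
time_s: 59.6
ee_pos: [0.491, 0.3579, 0.2548]
ee_rot: [[-0.982, 0.19, 0.002], [0.19, 0.982, 0.001], [-0.002, 0.002, -1.0]]
ft_force: [-6.0, -5.4, 37.2]
finger_gap: 0.264
grasp_force: 30.0
```

>>> drive_tool(rows="0 0 1 0;0 0 1 0")

```text
time_s: 59.8
ee_pos: [0.4909, 0.3579, 0.2549]
ee_rot: [[-0.982, 0.19, 0.003], [0.19, 0.982, 0.002], [-0.002, 0.002, -1.0]]
ft_force: [-4.7, -3.1, 22.5]
finger_gap: 0.26
grasp_force: 30.0
```

Contact at tip 0.064. Rocking forward to flat.

>>> drive_tool(rows="4 0 0 0;8 0 0.5 0;12 0 1 0;16 0 1.5 0;18 0 1.5 0;18 0 1.5 0")

```text
time_s: 60.4
ee_pos: [0.4742, 0.3617, 0.2534]
ee_rot: [[-0.982, 0.19, 0.006], [0.19, 0.982, 0.003], [-0.005, 0.004, -1.0]]
ft_force: [4.1, -1.1, 13.0]
finger_gap: 0.262
grasp_force: 30.0
```

```bash
python3 -c "
from h import *
wr()
for r in (110,115,120,125): print(r,[tilt(row=r,p=p).round(1) for p in(60,65,70)])"
```

```text
F [ 4.1 -1.1 13. ] tip [0.4742 0.3617 0.0624] balls [(318, 103, 651), (383, 172, 1502), (252, 171, 1383)]
col 290 pan rows 115 214 tilt -5.1
col 317 pan rows 115 188 tilt -5.1
col 345 pan rows 115 215 tilt -5.1
110 [np.float64(-11.6), np.float64(-10.5), np.float64(-9.7)]
115 [np.float64(-7.9), np.float64(-7.1), np.float64(-6.5)]
120 [np.float64(-4.3), np.float64(-3.8), np.float64(-3.4)]
125 [np.float64(-0.9), np.float64(-0.6), np.float64(-0.4)]
```

>>> drive_tool(rows="3 0 0.5 0;6 0 1 0;9 0 1 0;9 0 0 0;9 0 0 0")

```text
time_s: 60.95
ee_pos: [0.4653, 0.3635, 0.2533]
ee_rot: [[-0.982, 0.19, 0.005], [0.19, 0.982, 0.003], [-0.005, 0.004, -1.0]]
ft_force: [1.7, 2.3, 15.1]
finger_gap: 0.261
grasp_force: 30.0
```

>>> drive_tool(rows="0 0 0 0;0 0 0 0;0 0 0 0;0 0 0 0;0 0 0 0", fingers=-0.1)

```text
time_s: 61.45
ee_pos: [0.464, 0.3627, 0.2507]
ee_rot: [[-0.982, 0.19, -0.0], [0.19, 0.982, -0.0], [0.0, -0.0, -1.0]]
ft_force: [0.1, -0.5, 0.3]
finger_gap: 0.55
grasp_force: 0.0
```

>>> drive_tool(rows="0 0 -15 0;0 0 -50 0;0 0 -95 0;0 0 -140 0;0 0 -180 0;-40 0 -200 0;-60 0 -200 0;-60 0 -200 0")

```text
time_s: 62.25
ee_pos: [0.525, 0.3506, 0.4511]
ee_rot: [[-0.981, 0.192, 0.002], [0.192, 0.981, 0.0], [-0.002, 0.001, -1.0]]
ft_force: [0.1, -0.1, -0.4]
finger_gap: 0.55
grasp_force: 0.0
```

```bash
python3 -c "
from h import *
im=wr(); P=camera_params('wrist')
hs=cv2.cvtColor(im,cv2.COLOR_RGB2HSV); y=cv2.inRange(hs,(22,150,120),(33,255,255)); y[:, :200]=0; y[:,460:]=0
n,_,st,c=cv2.connectedComponentsWithStats(y); i=1+st[1:,4].argmax(); print('yellow top',c[i],st[i],ray('wrist',c[i],.133,P))
d=(im[:,:,2].astype(int)-im[:,:,0]); m=(d>12).astype(np.uint8); n,_,st,c=cv2.connectedComponentsWithStats(m); i=1+st[1:,4].argmax(); print('pan',st[i],c[i])
x0,y0,w,h=st[i][:4]; print('lip/back corners', ray('wrist',[(x0,y0),(x0+w,y0),(x0+w/2,y0)],.011,P))
k=cv2.inRange(hs,(8,60,60),(22,180,230)); asc(im,60,330,230,410,(8,5))
im=read_camera('top')
for c,l in pots(im).items():
    for q in l:
        if q[0]=='cover': print(c,*q)
"
```

```text
F [ 0.1 -0.1 -0.4] tip [0.525  0.3506 0.2601] balls [(283, 108, 262), (356, 109, 232), (319, 141, 733)]
col 317 pan rows 65 104 tilt -31.3
col 345 pan rows 63 128 tilt -32.5
yellow top [320.41016949 118.41864407] [309 106  24  26 590] [[0.45638732 0.366599  ]]
pan [ 292   63   56   66 2856] [319.18277311  90.9877451 ]
lip/back corners [[0.38587896 0.34485748]
 [0.39924158 0.41356671]
 [0.39256012 0.37921136]]
60 ....................................
68 .............===========............
76 ............O===========O...........
84 ...........O.===========.O..........
92 ..........OO.==========..OO.........
100 .........OOO.==========..OO.........
108 .........OOO.===YYYYY==.OOO.........
116 .........OOO.===YYYYY==.OOO.........
124 ..........OO.===YYYYY==.OOO.........
132 ...........OOOOOO.O.OOOOOO..........
140 ............OOOOOOOOOOOOO...........
148 ..............OOOOOOOOO.............
156 ....................................
164 ....................................
172 ....................................
180 ....................................
188 .o..................................
196 ....................................
204 ....................................
212 ....................................
220 .O..o...............................
228 ....................................
236 ....................................
244 ....................................
252 ....................................
260 ....................................
268 ....................................
276 ....................................
284 ....................................
292 ....................................
300 ....................................
308 ....................................
316 ....................................
324 ....................................
red cover [0.5789, 0.2188] -0.0024
green cover [0.4419, -0.2154] -0.0025
blue cover [0.5863, -0.3657] -0.0027
```

```bash
python3 -c "
from workcell import *
print(close_job())"
```

```text
the job is handed in; nothing more can be done
None
```

The job is handed in at about 62 s. All three inner pots are nested in their own cover pots with two clay balls each, and the scoop is back upright on its mat, about 18 mm off centre. This is from my last camera checks, as the hand-in gave no verdict.

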